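# Mount the sample carriage on the analyser rail, clamp it and load the tube racks

### The job

Slide the sample carriage onto the dovetail rail from the rail's open end until it is fully home against the stop, then turn its black clamp knob clockwise as far as it goes. Once it is clamped, set every rack that holds tubes, but not the empty rack, upright down in a lane of the carriage's sloped deck, one to a lane in whichever lanes you like. The empty rack stays on the bench, and the gel bottle must not be knocked over.

Things in the scene. Friction and masses are not known exactly. Their poses are not given: they have to be found in the camera images.
- rail: fixed rail fixture (mm): grey pedestal 168 x 104 x 34 high, on it an aluminium dovetail 16 tall, 60 wide at its top, 44 at its foot. Origin on the bench under the home place of the carriage; x runs along the rail from open end to stop, z up. Home: the carriage's axes parallel to these, its origin at x = 0 to 1, y = 0, z = 36 in this frame
- rail_end (a point): tip of the rail's open end, toward the robot: on the rail's centre line at x = -85 mm, z = 50 mm in the rail's frame. The rail tapers over the last 17 mm, to 51 wide and 13 tall at the tip. Axes as the rail's
- rail_stop (a point): middle of the face of the steel end stop: x = 51 mm, z = 50 mm in the rail's frame; the stop is 64 mm wide, its top at z = 62 mm. Axes as the rail's
- carriage: loose sample carriage, 0.55 to 0.75 kg, on the bench on its two dovetail jaws (mm). Origin at the centre of the jaws' underside; it slides onto the rail along its x, z up. Plate and jaws 100 x 100; plate underside (rides on the rail top) at z = 14. Groove 63.2 wide under the plate, 49.2 at the feet: play 1.6 each side, 3.2 upward. The deck above reaches 124 to either side
- fin_grip (a point): grip point on the carriage's handle, an upright black fin on its middle, 50 mm long (x), 12 thick (y), between the lanes: 88 mm above the carriage's origin and 10 mm below the fin's top; grip across y. Axes as the carriage's
- deck: sloped grey deck fixed on the carriage, 96 (x) x 248 (y) mm; origin at the centre of its upper face, 42 mm above the carriage's origin; its x is the carriage's x tilted 12 degrees up (low edge toward the robot once mounted), its z the outward normal. Four lanes along x, each 40 wide, 88 long between ribs and lips 8 high; a rack stands down in a lane square to the slope
- lane1 (a point): middle of the floor of lane 1 of the deck (y = -100 mm in the deck's frame); axes as the deck's
- lane2 (a point): middle of the floor of lane 2 of the deck (y = -48 mm in the deck's frame); axes as the deck's
- lane3 (a point): middle of the floor of lane 3 of the deck (y = 48 mm in the deck's frame); axes as the deck's
- lane4 (a point): middle of the floor of lane 4 of the deck (y = 100 mm in the deck's frame); axes as the deck's
- knob (a joint): turn of the clamp knob, rad: starts loose between 0 and 0.3, grows clockwise seen from above, stop at 1.55. Once the carriage is on the rail, a cam under the knob meets the rail's side somewhere between 0.8 and 1.3, pressing the carriage askew by up to 0.04 rad; it takes about 0.1 N m free and up to 0.4 tight. It stays where it is left
- knob_grip (a point): on the clamp knob's upright axis, which stands at x = -70, y = 46 mm of the carriage on an ear that reaches to x = -91; 60 mm above the carriage's origin, 7 mm below the top of the knob's black bar. The bar is 34 long, 10 thick, 30 high; the point's x runs along it (at joint 0 turned 0.75 rad anticlockwise from the carriage's x). The deck's lip beside it is 40 mm high
- rack1: a filled tube rack: cream plastic comb 70 long (its x) x 22 wide (its y) x 45 high, on a flat foot 34 wide and 6 high, with three purple-capped tubes in a row, caps 16 across, tops at 65; 60 to 120 g; origin at the centre of its underside, z up. It is alike either way round. Grip the body across its 22 mm width, above the foot. Two to four of them stand on the bench
- rack2: a filled tube rack: cream plastic comb 70 long (its x) x 22 wide (its y) x 45 high, on a flat foot 34 wide and 6 high, with three purple-capped tubes in a row, caps 16 across, tops at 65; 60 to 120 g; origin at the centre of its underside, z up. It is alike either way round. Grip the body across its 22 mm width, above the foot. Two to four of them stand on the bench
- rack3: a filled tube rack: cream plastic comb 70 long (its x) x 22 wide (its y) x 45 high, on a flat foot 34 wide and 6 high, with three purple-capped tubes in a row, caps 16 across, tops at 65; 60 to 120 g; origin at the centre of its underside, z up. It is alike either way round. Grip the body across its 22 mm width, above the foot. Two to four of them stand on the bench
- rack4: a filled tube rack: cream plastic comb 70 long (its x) x 22 wide (its y) x 45 high, on a flat foot 34 wide and 6 high, with three purple-capped tubes in a row, caps 16 across, tops at 65; 60 to 120 g; origin at the centre of its underside, z up. It is alike either way round. Grip the body across its 22 mm width, above the foot. Two to four of them stand on the bench
- empty_rack: the empty rack, as the others but with no tubes (three dark holes in its top, 45 mm high); origin at the centre of its underside; it stays on the bench
- gel: bystander: a loose clear hand-gel bottle 52 across, 130 high, left of the work area; origin at the centre of its underside
Mind the look-alikes: they are no part of the job. Leave any orange or red look-alike of the rack4 alone.

How it is judged:
By the outcome, as a careful person would: the job done as asked, in the order asked, and still so for the second after the job is handed in, with the robot touching nothing.
Of rack1, rack2, rack3, rack4 only 2 to 4 are there at a start; the rules pass over those that are not, and their reading is None.
At some moment in a run one of rack1, rack2, rack3, rack4 may be knocked a few centimetres aside while the robot is not near it.
It also fails if it takes over 210 s, if anything falls off the work surface, if the arm or the gripper's body presses on something with over 40 N, if the wrist force passes 120 N, or if a joint passes its speed limit or range.

### The arm

A 6-joint arm with a two-finger parallel gripper is mounted at the origin on the work surface. World frame = base frame: x ahead of the robot, y to its left, z up, the work surface at z = 0. Lengths are in mm, angles in rad, forces in N, time in s.
With the tool pointing down it reaches from about 275 to 1000 mm from the base axis. Payload 8.4 kg.
Tool frame: the origin (TCP) lies midway between the tips of the shut fingers; the grasp point (between the pads) lies grip_depth behind it (grip_depth is the distance from the TCP to the grasp point, in mm); z points along the fingers, y is the line along which they close (so a half turn about z gives the same grasp; the last joint's range is limited). The gripper opens to 85 mm and grips with 20 to 120 N. Pads are 22 mm wide; open, the fingers measure 114 mm over their backs; the gripper's body (76 mm by 85 mm) begins 54 mm behind the grasp point. The pads swing forward as they close: fully open they stand 13 mm farther back than shut.
Start: joints at [-0.002, 0.353, 1.633, -0, 1.155, -0.002], TCP at [625.002, -0, 231.281] pointing down, gripper open.
Joint ranges: [-2.63, 2.63], [-0.92, 2.1], [0.06, 2.66], [-1.3, 4.44], [0, 2.69], [-3.02, 3.02]. Speed limits (rad/s): [2.22, 2.22, 2.79, 3.14, 3.14, 3.14].

### API

Orientations are given as [roll, pitch, yaw] about the fixed x, y, z axes, in that order (R = Rz(yaw) Ry(pitch) Rx(roll)).
In Python, from rig import * gives the robot as it stands.
- The arm moves only by the shell command python3 -m creep 'ROWS' [FORCE]. ROWS is JSON, a list of rows, each an object of numbers: "x", "y", "z": the shift along the tool's x, y, z in mm; "rx", "ry", "rz": the turn, a rotation vector about the tool's x, y, z in rad; "hand": the finger opening in mm, from 0 to 85.4. A call has 1 to 20 rows; each row shifts and turns the commanded pose from where the row before left it, along the tool's axes as they then stand; what a row does not reach is not made up. A row lasts 1/8 s, in which the tool goes at most 62.5 mm and 10.7 degrees, less where a joint would pass 70% of its speed; a pose out of reach is approached as far as the arm can. A call with a gripper value outside its range is refused whole. The fingers move at their own pace and stop on an object; FORCE is the grip in N (left out, the last holds). Time passes only in rows, so rows that do not move let the fingers close. It gives the time, the measured TCP pose, the force, the opening and the grip force at its end, in the units of the state.
- sense(): the state, without advancing time (a new reading comes with each control period).
- grab_frame(name): name is "scene" or "side" or "wrist"; returns the picture (384x512x3 uint8, red, green, blue); there is no depth.
- get_calibration(name): a dict with "K" (3x3 intrinsics, pixels), "R" (3x3) and "t" (3): a world point X has camera coordinates R X + t. Camera axes: x right, y down, z forward; pixel columns grow to the right and rows downward; lengths in mm; the calibration is good to about 2 mm. A picture is of the moment at which its call begins: read the wrist's pose just before it. get_calibration takes no time and is no camera call; for the wrist camera it gives the pose at the moment of the call.
- sign_off(): hands the job in; it is judged then, once.
The state is a dict: "clock": time; "qpos": joint angles; "qvel": joint speeds; "joint_efforts": joint torques, N m; "eef_pos": TCP position; "tcp_rot": TCP orientation; "contact_force": force on the tool from outside, world axes, zero at the start; "wrist_torque": the same for the moment, N m; "opening": opening from 0.0 (shut) to 1.0 (fully open); "grasp_force": force on a finger pad.
Only numpy, scipy, OpenCV 4.12 (cv2) and the standard library are available. Lean on these libraries where they do the work, as an engineer would, in place of code of your own. Each camera call takes 0.05 s, during which the arm holds its last target. There are 200 camera calls.

## Working session

There is one attempt and no reset: what is moved stays moved. The work goes in short steps, Python scripts to look and compute and a shell command to move; the robot and the scene stay as the last step left them, time stands still between calls to the robot, and variables do not carry over. Pictures are saved under pics/ and viewed, at most 14 in all, crops included, and the job is handed in when it is done.

```bash
ls; mkdir -p pics; python3 - <<'E'
from rig import *
import cv2
s=sense();print(s)
for n in ("scene","side","wrist"):
    c=get_calibration(n);print(n,c)
    cv2.imwrite(f"pics/{n}0.png",cv2.resize(grab_frame(n)[:,:,::-1],(800,600),interpolation=cv2.INTER_CUBIC))
E
```

```text
pics
{'clock': 0.0, 'qpos': array([-2.40288564e-03,  3.53678320e-01,  1.63411520e+00, -1.80354471e-05,
        1.15519013e+00, -2.41611045e-03]), 'qvel': array([ 1.07402164e-03, -8.07990787e-04, -2.27025813e-05,  5.53309055e-05,
        1.99411147e-03,  1.63067421e-04]), 'joint_efforts': array([-2.03471049e-03, -6.05236173e+01, -3.42063046e+01, -2.62302356e-04,
        9.48130677e-03,  3.61521288e-06]), 'eef_pos': array([ 6.24536556e+02, -6.34308552e-03,  2.30550933e+02]), 'tcp_rot': array([-3.14020162e+00,  1.31291222e-05,  1.57081685e+00]), 'contact_force': array([ 0.66132947, -1.1724789 , -1.62645185]), 'wrist_torque': array([ 0.06112364,  0.03853244, -0.02964866]), 'grasp_force': 0.0, 'opening': 0.9963804705658579}
scene {'K': array([[418.52686428,   0.        , 255.7102243 ],
       [  0.        , 418.52686428, 192.59475708],
       [  0.        ,   0.        ,   1.        ]]), 'R': array([[-0.79892346,  0.60101609, -0.02238215],
       [ 0.39037594,  0.48989328, -0.77949419],
       [-0.45752369, -0.63149365, -0.62600946]]), 't': array([ 385.08686788, -115.82785851, 1583.90925623])}
side {'K': array([[408.39874006,   0.        , 250.27082312],
       [  0.        , 408.39874006, 192.12715127],
       [  0.        ,   0.        ,   1.        ]]), 'R': array([[ 0.94871028, -0.3155196 , -0.0199045 ],
       [-0.23301316, -0.65529995, -0.71853103],
       [ 0.21366721,  0.68631578, -0.69521002]]), 't': array([-445.53009226,  188.58737614, 1170.77748528])}
wrist {'K': array([[265.67014353,   0.        , 252.72749897],
       [  0.        , 265.67014353, 192.24501797],
       [  0.        ,   0.        ,   1.        ]]), 'R': array([[ 9.99998724e-01, -4.61213242e-04, -1.52967016e-03],
       [ 4.48413255e-05, -9.48947823e-01,  3.15433080e-01],
       [-1.59705908e-03, -3.15432746e-01, -9.48946591e-01]]), 't': array([-622.92928378,  -41.44472519,  380.71435554])}
```

View pics/scene0.png

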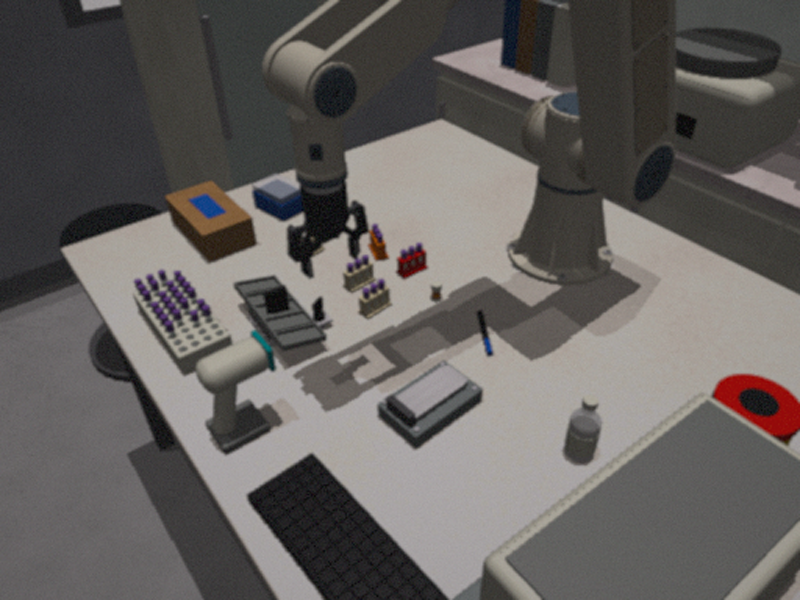

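View pics/side0.png

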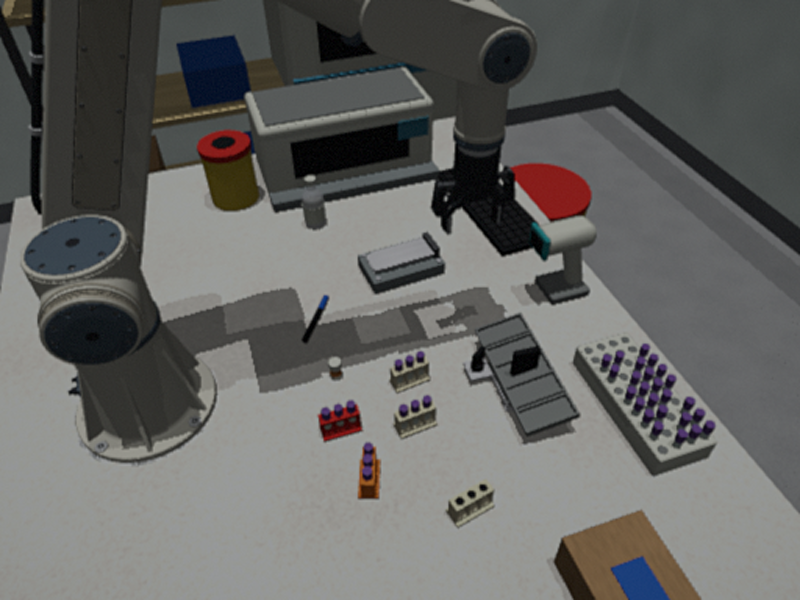

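The side view shows two cream filled racks at (410,370) and (415,415), with red and orange look-alikes at (340,418) and (368,472). The empty rack is at (470,503), the carriage with its fin at (525,360) and knob at (478,358), and the rail fixture at (400,262) with its dark stop at (432,245). The gel bottle is at (314,203).

```bash
cat > h.py <<'E'
import numpy as np, cv2, json
from scipy.optimize import least_squares
from scipy.spatial.transform import Rotation as Ro
from rig import *
def snap(n,name,box=None,save=True):
    c=get_calibration(n); im=grab_frame(n)[:,:,::-1]
    s=1.5625;u0=v0=0
    if box: u0,v0,w=box; s=800/w; im=im[v0:v0+int(600/s)+1,u0:u0+w]
    M=np.float32([[s,0,(s-1)/2],[0,s,(s-1)/2]])
    cv2.imwrite(f"pics/{name}.png",cv2.warpAffine(im,M,(800,600),flags=cv2.INTER_CUBIC))
    json.dump(dict(K=c["K"].tolist(),R=c["R"].tolist(),t=c["t"].tolist(),s=s,u0=u0,v0=v0),open(f"pics/{name}.json","w"))
def cam(name):
    d=json.load(open(f"pics/{name}.json"));return [np.array(d[k]) for k in "KRt"]+[d["s"],d["u0"],d["v0"]]
def nat(name,p):
    *_,s,u,v=cam(name);return np.array([(p[0]+.5)/s-.5+u,(p[1]+.5)/s-.5+v])
def ray(name,p,z):
    K,R,t,*_=cam(name);d=R.T@np.linalg.inv(K)@np.r_[nat(name,p),1];o=-R.T@t
    return (o+d*(z-o[2])/d[2]).round(1)
def proj(name,X):
    K,R,t,s,u,v=cam(name);q=K@(R@np.asarray(X,float)+t);q=q[:2]/q[2]
    return ((q-[u,v])+.5)*s-.5
def fit(obs,g,z=0):
    """obs: (pic, pix, local xyz); planar pose x,y,yaw about z with origin height z"""
    def f(p):
        R=Ro.from_euler('z',p[2]).as_matrix();T=np.r_[p[:2],z]
        return np.ravel([(proj(n,R@np.array(l,float)+T)-px)/cam(n)[3] for n,px,l in obs])
    g=np.array(g,float);r=least_squares(f,g,x_scale=[10,10,.1],loss='soft_l1');print(r.x.round(3),"resid px",r.fun.reshape(-1,2).round(1).tolist());return r.x
def down(p):  # tool-frame shift needed to world shift, from present pose
    s=sense();return Ro.from_euler('xyz',s["tcp_rot"]).inv().apply(np.asarray(p)-s["eef_pos"]).round(1)
E
python3 - <<'E'
from h import *
snap("side","s1",(215,140,170))
snap("scene","c1",(140,160,180))
E
```

```text
(no output)
```

View pics/s1.png

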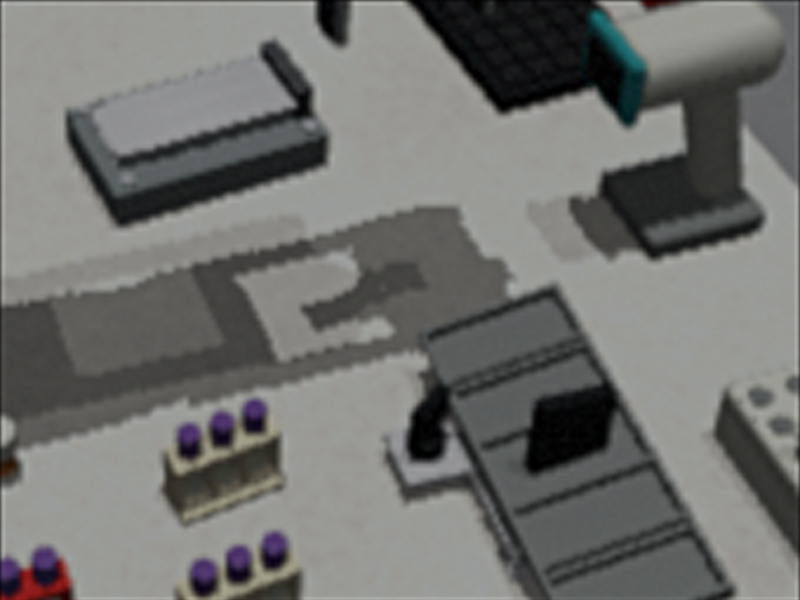

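View pics/c1.png

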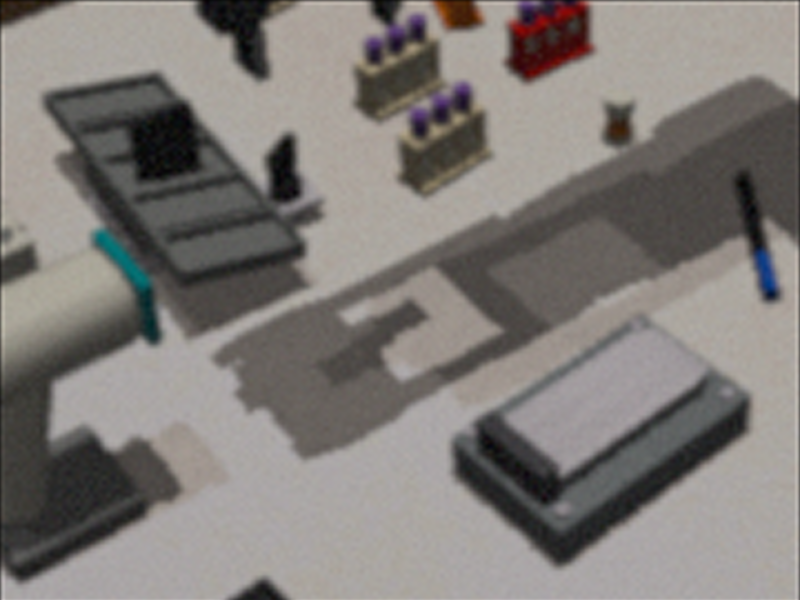

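View pics/wrist0.png

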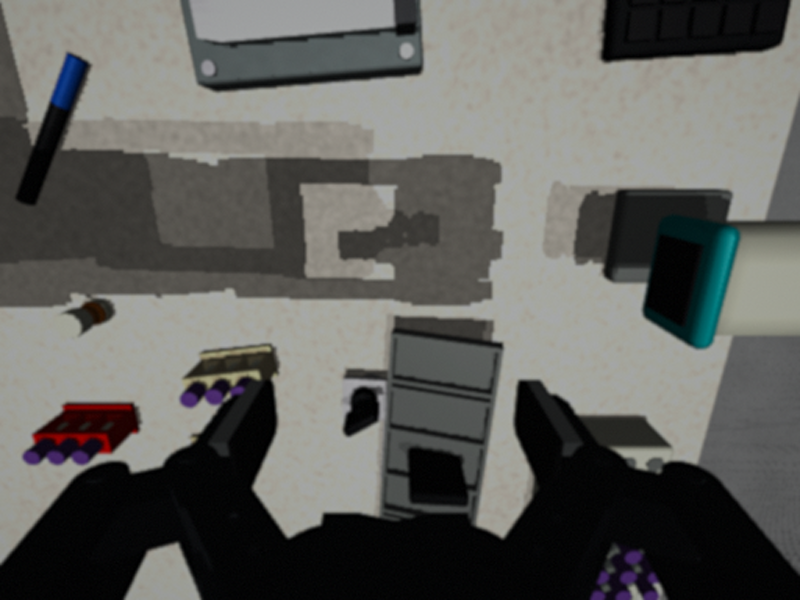

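The crops show the rail's dovetail tip corners at s1 (92,105) and (120,160), and its stop top edge running (262,48) to (303,105). In c1 the deck corners are (45,95), (160,75), (303,248) and (185,278), and the tubes of the two filled racks are clear in both crops. I'll fit poses from these points.

```bash
python3 - <<'E'
from h import *
print("rail")
g=ray("s1",(200,110),50)
r=fit([("s1",(92,105),(-85,25.5,47)),("s1",(120,160),(-85,-25.5,47)),("s1",(262,48),(51,32,62)),("s1",(303,106),(51,-32,62)),
 ("c1",(640,320),(-85,-25.5,47)),("c1",(712,378),(-85,25.5,47)),("c1",(482,418),(51,-32,62)),("c1",(563,468),(51,32,62))],[g[0],g[1],0])
R=Ro.from_euler('z',-r[2]).as_matrix()
for n,p in [("s1",(70,110)),("s1",(118,197)),("s1",(325,138)),("c1",(455,438)),("c1",(562,530)),("c1",(748,393))]:
    print((R@(ray(n,p,34)-np.r_[r[:2],0])).round(1))
print("carriage")
D=lambda x,y,z:tuple(Ro.from_euler('y',-12,degrees=True).apply([x,y,z])+[0,0,42])
g=ray("s1",(570,430),60)
c=fit([("s1",(537,399),(-25,-6,98)),("s1",(613,388),(25,-6,98)),("s1",(428,336),D(-48,124,8)),("s1",(556,290),D(48,124,8)),
("c1",(45,95),D(48,-124,8)),("c1",(160,75),D(-48,-124,8)),("c1",(303,245),D(-48,124,8)),("c1",(183,272),D(48,124,8)),
("c1",(132,110),(25,6,98)),("c1",(193,100),(-25,6,98))],[g[0],g[1],0])
for n,p in [("s1",(438,372)),("c1",(288,140))]: print("knob top",ray(n,p,67))
K=Ro.from_euler('z',c[2]).as_matrix()@[-70,46,0]+np.r_[c[:2],0];print("knob axis",K)
print("racks (cap tops z65)")
for nm,a,b in [("A",("s1",[(189,432),(221,420),(254,407)]),("c1",[(421,114),(442,100),(462,92)])),("B",("s1",[(204,568),(239,555),(274,541)]),("c1",[(375,42),(397,32),(417,22)]))]:
    for n,ps in (a,b): print(nm,[ray(n,p,65)[:2].tolist() for p in ps])
E
```

```text
rail
[5.73399e+02 1.94556e+02 9.10000e-02] resid px [[0.8, 1.5], [0.7, -1.2], [0.1, -1.5], [-0.4, -3.2], [2.3, 1.3], [-1.1, -2.7], [1.6, -2.0], [-0.7, -0.4]]
[-96.1  50.2  34. ]
[-100.3  -51.8   34. ]
[ 58.9 -56.4  34. ]
[ 66.2 -48.5  34. ]
[67.5 51.3 34. ]
[-96.3  51.7  34. ]
carriage
[ 6.60941e+02 -1.84276e+02 -7.00000e-02] resid px [[0.7, 2.2], [1.7, 0.9], [-2.1, -1.5], [0.5, -2.2], [0.0, -0.9], [0.3, -1.0], [1.2, -0.6], [-0.0, 0.1], [-0.2, 4.3], [0.5, 1.1]]
knob top [ 605.8 -117.4   67. ]
knob top [ 587.2 -134.7   67. ]
knob axis [ 594.33265971 -133.48886705    0.        ]
racks (cap tops z65)
A [[447.5, -110.7], [468.6, -108.1], [490.8, -105.0]]
A [[492.1, -101.7], [469.9, -105.9], [452.4, -104.6]]
B [[423.3, -207.5], [444.8, -205.5], [466.8, -202.9]]
B [[467.8, -200.0], [446.8, -200.4], [426.6, -201.8]]
```

```bash
python3 - <<'E'
import rig; print([k for k in dir(rig) if k[0]!='_'], getattr(rig,'grip_depth',None))
from h import *
for p in [(660.9,-184.3,250)]: print(down(p), sense()["tcp_rot"])
E
```

```text
['MotionError', 'get_calibration', 'grab_frame', 'grip_depth', 'sense', 'sign_off'] 18.700000000000003
[-184.3   36.1  -19.1] [-3.14095925e+00 -5.03163507e-06  1.57074303e+00]
```

```bash
python3 -m creep '[{"x":-37,"y":7,"z":-4},{"x":-37,"y":7,"z":-4},{"x":-37,"y":7,"z":-4},{"x":-37,"y":7,"z":-4},{"x":-36,"y":8,"z":-4},{"rz":-0.17},{"rz":-0.17},{"rz":-0.17},{"rz":-0.17},{"rz":-0.17},{"rz":-0.17},{"rz":-0.17},{"rz":-0.17},{"rz":-0.14},{},{}]'; python3 - <<'E'
from h import *
print(down((660.9,-184.3,250)), sense()["tcp_rot"]);snap("wrist","w1")
E
```

```text
[-184.3   36.1  -19.1] [-3.14095925e+00 -5.03163507e-06  1.57074303e+00]schema error: expected keys x, y, z, rx, ry, rz, hand
```

View pics/w1.png

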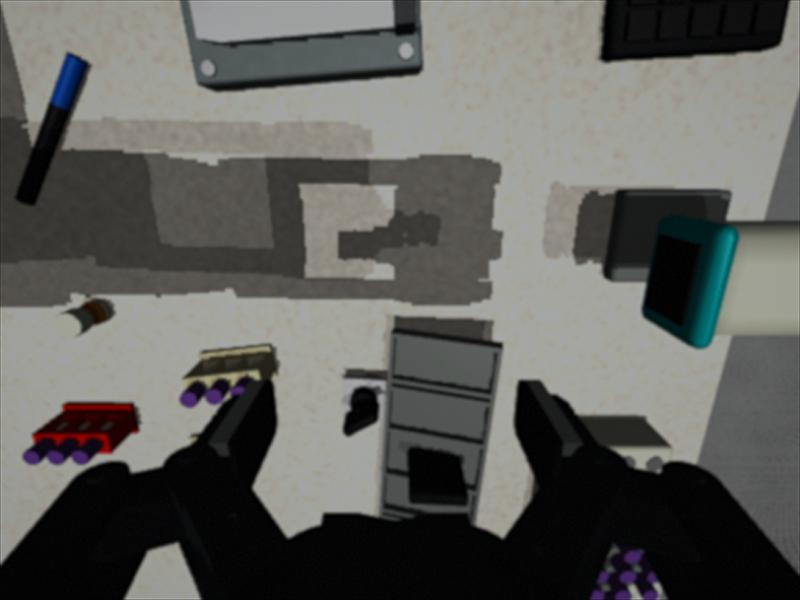

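The move was refused because of the empty row, so this picture only repeats the starting view. I'll send it again with valid rows.

```bash
python3 -m creep '[{"x":-37,"y":7,"z":-4},{"x":-37,"y":7,"z":-4},{"x":-37,"y":7,"z":-4},{"x":-37,"y":7,"z":-4},{"x":-36,"y":8,"z":-4},{"rz":-0.17},{"rz":-0.17},{"rz":-0.17},{"rz":-0.17},{"rz":-0.17},{"rz":-0.17},{"rz":-0.17},{"rz":-0.17},{"rz":-0.14},{"z":0},{"z":0}]'; python3 - <<'E'
from h import *
print(down((660.9,-184.3,250)), sense()["tcp_rot"],sense()["qpos"]);snap("wrist","w1")
E
```

```text
[-184.3   36.   -19. ] [-3.14110712e+00  3.96598989e-05  1.57086415e+00] [-2.38801012e-03  3.53240015e-01  1.63362797e+00 -4.46530422e-05
  1.15521010e+00 -2.43778389e-03]schema error: expected keys x, y, z, rx, ry, rz, hand
```

```bash
python3 -m creep '[{"x":-37,"y":7,"z":-4,"rx":0,"ry":0,"rz":0,"hand":85}]'
```

```text
clock: 0.48
eef_pos: [631.7, -35.6, 235.0]
tcp_rot: [-3.141, -0.001, 1.573]
contact_force: [-0.1, 0.7, 0.6]
opening: 0.994
grasp_force: 0.0
```

```bash
python3 -m creep '[{"x":-50,"y":10,"z":-5,"rx":0,"ry":0,"rz":0,"hand":85},{"x":-50,"y":10,"z":-5,"rx":0,"ry":0,"rz":0,"hand":85},{"x":-48,"y":9,"z":-5,"rx":0,"ry":0,"rz":0,"hand":85},{"x":0,"y":0,"z":0,"rx":0,"ry":0,"rz":-0.167,"hand":85},{"x":0,"y":0,"z":0,"rx":0,"ry":0,"rz":-0.167,"hand":85},{"x":0,"y":0,"z":0,"rx":0,"ry":0,"rz":-0.167,"hand":85},{"x":0,"y":0,"z":0,"rx":0,"ry":0,"rz":-0.167,"hand":85},{"x":0,"y":0,"z":0,"rx":0,"ry":0,"rz":-0.167,"hand":85},{"x":0,"y":0,"z":0,"rx":0,"ry":0,"rz":-0.167,"hand":85},{"x":0,"y":0,"z":0,"rx":0,"ry":0,"rz":-0.167,"hand":85},{"x":0,"y":0,"z":0,"rx":0,"ry":0,"rz":-0.167,"hand":85},{"x":0,"y":0,"z":0,"rx":0,"ry":0,"rz":-0.167,"hand":85},{"x":0,"y":0,"z":0,"rx":0,"ry":0,"rz":0,"hand":85}]'; python3 - <<'E'
from h import *
print(down((660.9,-184.3,250)), sense()["tcp_rot"],sense()["qpos"]);snap("wrist","w1")
E
```

```text
clock: 2.1
eef_pos: [661.0, -185.0, 250.2]
tcp_rot: [3.142, -0.0, 3.073]
contact_force: [-0.4, 1.0, 0.2]
opening: 0.999
grasp_force: 0.0
[0.1 0.7 0.2] [ 3.14156271e+00 -1.29017472e-04  3.07265378e+00] [-2.75073496e-01  4.32942200e-01  1.47066972e+00  3.07143016e-06
  1.23811315e+00 -1.77693195e+00]
```

View pics/w1.png

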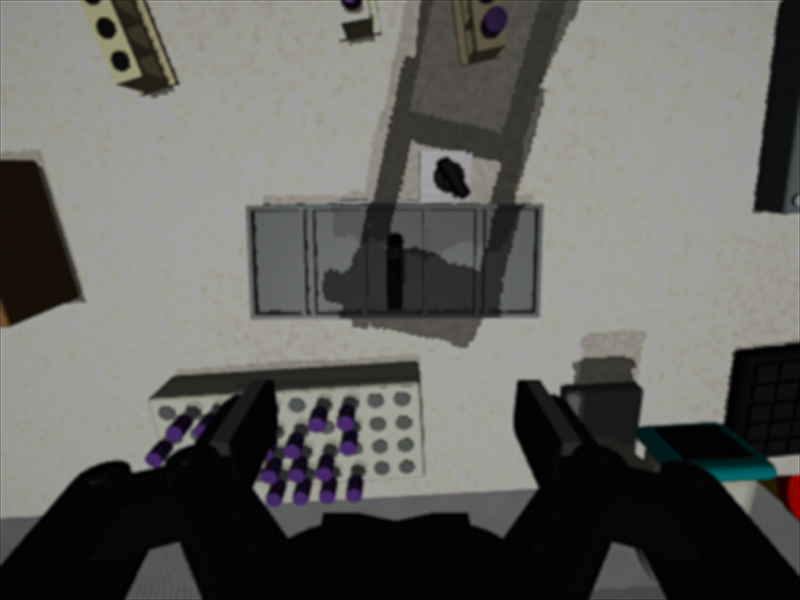

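The fin is at (395, 255–310), parallel to the image's vertical and centred between the fingers. The deck corners are (247,205), (542,205), (540,318) and (250,318), and the knob is at (450,178).

```bash
python3 - <<'E'
from h import *
D=lambda x,y,z:tuple(Ro.from_euler('y',-12,degrees=True).apply([x,y,z])+[0,0,42])
o=[("w1",(247,205),D(-48,-124,8)),("w1",(542,205),D(-48,124,8)),("w1",(540,318),D(48,124,8)),("w1",(250,318),D(48,-124,8)),("w1",(395,310),(25,0,98))]
c=fit(o,[660.9,-184.3,-.07])
print("knob top", ray("w1",(450,176),67)-np.r_[c[:2],0], Ro.from_euler('z',c[2]).apply([-70,46,0]))
s=sense();print(down((c[0],c[1],88-18.7)))
E
```

```text
[ 6.59829e+02 -1.85980e+02 -6.90000e-02] resid px [[-0.7, -0.4], [1.2, -0.6], [-0.3, 0.2], [0.2, 0.2], [-0.1, 0.7]]
knob top [-68.82888344  46.37969619  67.        ] [-66.67723758  50.69660727   0.        ]
[  1.   -1.1 180.9]
```

```bash
python3 -m creep '[{"x":1,"y":-1,"z":45,"rx":0,"ry":0,"rz":0,"hand":85},{"x":0,"y":0,"z":45,"rx":0,"ry":0,"rz":0,"hand":85},{"x":0,"y":0,"z":35,"rx":0,"ry":0,"rz":0,"hand":85},{"x":0,"y":0,"z":25,"rx":0,"ry":0,"rz":0,"hand":70},{"x":0,"y":0,"z":20,"rx":0,"ry":0,"rz":0,"hand":60},{"x":0,"y":0,"z":12,"rx":0,"ry":0,"rz":0,"hand":50},{"x":0,"y":0,"z":0,"rx":0,"ry":0,"rz":0,"hand":0},{"x":0,"y":0,"z":0,"rx":0,"ry":0,"rz":0,"hand":0},{"x":0,"y":0,"z":0,"rx":0,"ry":0,"rz":0,"hand":0},{"x":0,"y":0,"z":0,"rx":0,"ry":0,"rz":0,"hand":0},{"x":0,"y":0,"z":0,"rx":0,"ry":0,"rz":0,"hand":0},{"x":0,"y":0,"z":0,"rx":0,"ry":0,"rz":0,"hand":0}]' 100; python3 -m creep '[{"x":0,"y":0,"z":-10,"rx":0,"ry":0,"rz":0,"hand":0},{"x":0,"y":0,"z":-20,"rx":0,"ry":0,"rz":0,"hand":0},{"x":0,"y":0,"z":-30,"rx":0,"ry":0,"rz":0,"hand":0},{"x":0,"y":0,"z":-40,"rx":0,"ry":0,"rz":0,"hand":0},{"x":0,"y":0,"z":-20,"rx":0,"ry":0,"rz":0,"hand":0},{"x":0,"y":0,"z":0,"rx":0,"ry":0,"rz":0,"hand":0}]'
```

```text
clock: 3.65
eef_pos: [660.8, -185.9, 69.4]
tcp_rot: [-3.141, 0.002, 3.074]
contact_force: [1.1, 3.0, 6.2]
opening: 0.125
grasp_force: 98.6
clock: 4.4
eef_pos: [660.7, -186.3, 190.1]
tcp_rot: [-3.141, 0.003, 3.074]
contact_force: [0.5, 0.4, -6.1]
opening: 0.119
grasp_force: 97.9
```

```bash
python3 -m creep '[{"x":0,"y":20,"z":-30,"rx":0,"ry":0,"rz":0,"hand":0},{"x":3,"y":40,"z":-35,"rx":0,"ry":0,"rz":0,"hand":0},{"x":4,"y":45,"z":-35,"rx":0,"ry":0,"rz":0,"hand":0},{"x":4,"y":50,"z":0,"rx":0,"ry":0,"rz":0,"hand":0},{"x":4,"y":50,"z":0,"rx":0,"ry":0,"rz":0,"hand":0},{"x":4,"y":50,"z":0,"rx":0,"ry":0,"rz":0,"hand":0},{"x":4,"y":50,"z":0,"rx":0,"ry":0,"rz":0,"hand":0},{"x":4,"y":45,"z":0,"rx":0,"ry":0,"rz":0,"hand":0},{"x":4,"y":30,"z":0,"rx":0,"ry":0,"rz":0,"hand":0},{"x":0,"y":0,"z":0,"rx":0,"ry":0,"rz":-0.08,"hand":0},{"x":0,"y":0,"z":0,"rx":0,"ry":0,"rz":-0.08,"hand":0},{"x":0,"y":0,"z":0,"rx":0,"ry":0,"rz":0,"hand":0},{"x":0,"y":0,"z":0,"rx":0,"ry":0,"rz":0,"hand":0}]'; python3 - <<'E'
from h import *
snap("wrist","w2")
E
```

```text
clock: 6.02
eef_pos: [654.3, 195.0, 287.1]
tcp_rot: [-3.141, -0.002, -3.051]
contact_force: [-0.4, -0.2, -7.0]
opening: 0.124
grasp_force: 99.2
```

View pics/w2.png

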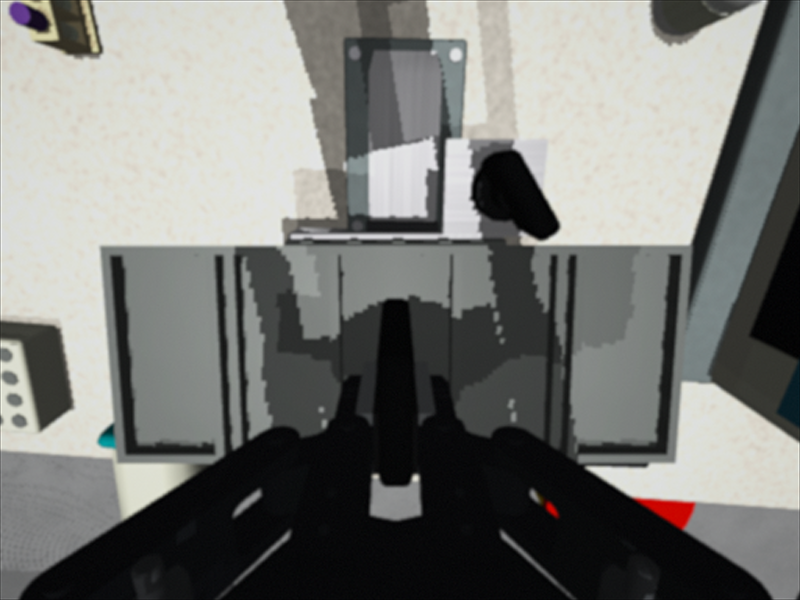

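The pedestal's open end has corners (345,40) and (467,40), with the dovetail at columns 368–441 down to the dark stop at row 220. The held deck's corners are (103,247), (692,247), (675,462) and (118,462).

```bash
python3 - <<'E'
from h import *
r=np.array([573.4,194.6,.091]);Ri=Ro.from_euler('z',-r[2]).as_matrix()
for nm,p,z in [("ped L",(345,40),34),("ped R",(467,40),34),("dove tip L",(371,52),47),("tip R",(438,52),47),("dove L",(368,150),50),("dove R",(440,150),50),("dove L",(368,212),50),("dove R",(441,212),50),("ped L mid",(346,215),34),("ped R",(465,130),34)]:
    print(nm,(Ri@(ray("w2",p,z)-np.r_[r[:2],0])).round(1))
D=lambda x,y,z:tuple(Ro.from_euler('y',-12,degrees=True).apply([x,y,z])+[0,0,42])
o=[("w2",(103,247),D(-48,-124,8)),("w2",(692,247),D(-48,124,8)),("w2",(675,462),D(48,124,8)),("w2",(118,462),D(48,-124,8))]
for z in (214,218,222):fit(o,[654,195,.09],z)
im=cv2.imread("pics/w2.png");np.set_printoptions(linewidth=200)
g=cv2.cvtColor(im,cv2.COLOR_BGR2GRAY)
for v in (60,80,110,180,205): print(v,[(u,int(g[v,u])) for u in range(336,480,4)])
print([(v,int(g[v,404])) for v in range(24,80,3)],[(v,int(g[v,404])) for v in range(200,250,3)])
E
```

```text
ped L [-99.4 -49.3  34. ]
ped R [-99.3  52.3  34. ]
dove tip L [-87.6 -27.   47. ]
tip R [-87.6  27.3  47. ]
dove L [-12.8 -31.   50. ]
dove R [-12.7  31.   50. ]
dove L [ 39.8 -32.   50. ]
dove R [39.8 33.6 50. ]
ped L mid [ 44.2 -53.9  34. ]
ped R [-29.8  54.2  34. ]
[6.54973e+02 1.95427e+02 9.00000e-02] resid px [[3.1, 0.2], [-3.5, 0.1], [-2.8, -0.8], [3.6, -1.0]]
[6.53858e+02 1.95211e+02 9.00000e-02] resid px [[-1.5, -0.5], [0.8, -0.4], [0.9, 1.9], [-0.6, 1.5]]
[6.53169e+02 1.94881e+02 9.00000e-02] resid px [[-6.4, -0.4], [4.9, -0.4], [4.6, 5.0], [-4.9, 4.7]]
60 [(336, 116), (340, 119), (344, 82), (348, 62), (352, 74), (356, 77), (360, 50), (364, 45), (368, 43), (372, 77), (376, 88), (380, 89), (384, 88), (388, 88), (392, 115), (396, 126), (400, 124), (404, 124), (408, 122), (412, 123), (416, 119), (420, 123), (424, 121), (428, 119), (432, 119), (436, 121), (440, 112), (444, 137), (448, 131), (452, 174), (456, 197), (460, 158), (464, 126), (468, 205), (472, 213), (476, 221)]
80 [(336, 122), (340, 124), (344, 87), (348, 63), (352, 64), (356, 66), (360, 66), (364, 49), (368, 68), (
[... 1299 characters left out ...]
(380, 217), (384, 219), (388, 216), (392, 212), (396, 215), (400, 214), (404, 219), (408, 219), (412, 213), (416, 214), (420, 215), (424, 194), (428, 87), (432, 88), (436, 68), (440, 40), (444, 180), (448, 219), (452, 217), (456, 215), (460, 215), (464, 214), (468, 215), (472, 189), (476, 26)]
[(24, 116), (27, 116), (30, 114), (33, 112), (36, 107), (39, 69), (42, 63), (45, 65), (48, 68), (51, 109), (54, 126), (57, 125), (60, 124), (63, 125), (66, 127), (69, 129), (72, 132), (75, 133), (78, 133)] [(200, 220), (203, 219), (206, 219), (209, 218), (212, 218), (215, 208), (218, 105), (221, 48), (224, 21), (227, 24), (230, 27), (233, 125), (236, 210), (239, 120), (242, 77), (245, 104), (248, 137)]
```

```bash
python3 -m creep '[{"x":20,"y":7.5,"z":0,"rx":0,"ry":0,"rz":0,"hand":0},{"x":40,"y":0,"z":-5,"rx":0,"ry":0,"rz":0,"hand":0},{"x":45,"y":0,"z":0,"rx":0,"ry":0,"rz":0,"hand":0},{"x":45,"y":0,"z":0,"rx":0,"ry":0,"rz":0,"hand":0},{"x":45,"y":0,"z":0,"rx":0,"ry":0,"rz":0,"hand":0},{"x":30,"y":0,"z":0,"rx":0,"ry":0,"rz":0,"hand":0},{"x":12,"y":0,"z":30,"rx":0,"ry":0,"rz":0,"hand":0},{"x":0,"y":0,"z":40,"rx":0,"ry":0,"rz":0,"hand":0},{"x":0,"y":0,"z":40,"rx":0,"ry":0,"rz":0,"hand":0},{"x":0,"y":0,"z":30,"rx":0,"ry":0,"rz":0,"hand":0},{"x":0,"y":0,"z":15,"rx":0,"ry":0,"rz":0,"hand":0},{"x":0,"y":0,"z":0,"rx":0,"ry":0,"rz":0,"hand":0},{"x":0,"y":0,"z":0,"rx":0,"ry":0,"rz":0,"hand":0}]'; cat >> h.py <<'E'
RAIL=(571.5,194.9,.091)
def inrail():
    s=sense();p=Ro.from_euler('z',-RAIL[2]).apply(s["eef_pos"]-[RAIL[0],RAIL[1],0]);r=Ro.from_euler('xyz',s["tcp_rot"])
    print("tcp in rail",p.round(1),"toolx",Ro.from_euler('z',-RAIL[2]).apply(r.apply([1,0,0])).round(4),"toolz",r.apply([0,0,1]).round(4),"F",s["contact_force"].round(1),"T",s["wrist_torque"].round(2),"q",s["qpos"].round(2),s["clock"])
E
python3 - <<'E'
from h import *
inrail()
E
```

```text
clock: 7.7
eef_pos: [419.0, 181.3, 139.4]
tcp_rot: [3.141, 0.002, -3.05]
contact_force: [-0.4, -0.2, -7.0]
opening: 0.119
grasp_force: 99.2
tcp in rail [-153.1    0.3  139.4] toolx [-1.     -0.001  -0.0019] toolz [ 1.8e-03  8.0e-04 -1.0e+00] F [-0.4 -0.2 -7. ] T [-0.01 -0.05 -0.01] q [ 0.41  0.21  2.07 -0.    0.86 -1.26] 7.7
```

```bash
python3 -m creep '[{"x":0,"y":-0.3,"z":15,"rx":0,"ry":0,"rz":0,"hand":0},{"x":0,"y":0,"z":12,"rx":0,"ry":0,"rz":0,"hand":0},{"x":0,"y":0,"z":5.8,"rx":0,"ry":0,"rz":0,"hand":0},{"x":0,"y":0,"z":0,"rx":0,"ry":0,"rz":0,"hand":0},{"x":0,"y":0,"z":0,"rx":0,"ry":0,"rz":0,"hand":0}]'
python3 - <<'E'
from h import *
inrail();snap("side","s2",(180,130,120))
E
```

```text
clock: 8.32
eef_pos: [418.3, 180.7, 105.6]
tcp_rot: [3.142, 0.0, -3.049]
contact_force: [0.4, -0.0, -6.9]
opening: 0.12
grasp_force: 99.1
tcp in rail [-153.9   -0.2  105.6] toolx [-1.0e+00 -1.2e-03 -2.0e-04] toolz [ 2.e-04  1.e-04 -1.e+00] F [ 0.4 -0.  -6.9] T [-0.01 -0.07 -0.05] q [ 0.4   0.27  2.1  -0.    0.78 -1.26] 8.325
```

View pics/s2.png

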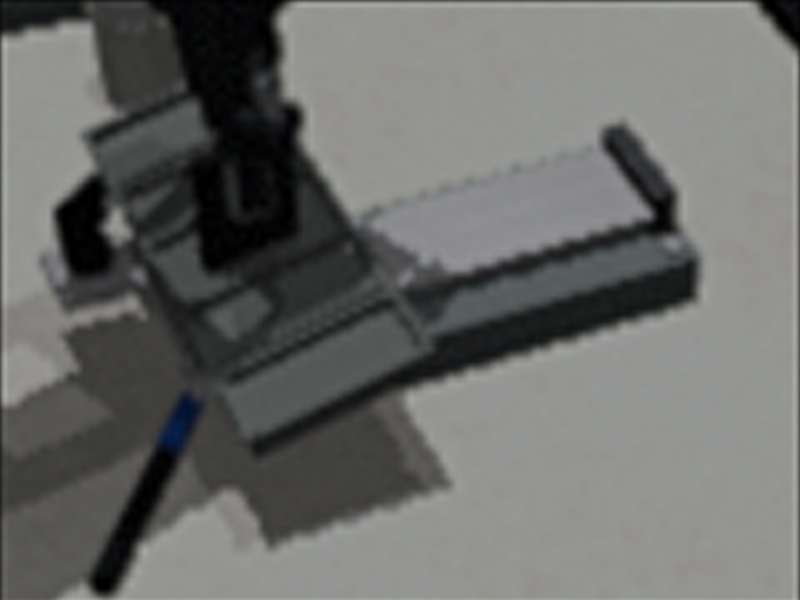

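The carriage sits at the open end in line with the rail, its deck edge at about (420,345) and the stop at (640,175). I'll raise it 1 mm and start sliding.

```bash
python3 -m creep '[{"x":0,"y":0.2,"z":-1,"rx":0,"ry":0,"rz":0,"hand":0},{"x":-6,"y":0,"z":0,"rx":0,"ry":0,"rz":0,"hand":0},{"x":-6,"y":0,"z":0,"rx":0,"ry":0,"rz":0,"hand":0},{"x":-6,"y":0,"z":0,"rx":0,"ry":0,"rz":0,"hand":0},{"x":-6,"y":0,"z":0,"rx":0,"ry":0,"rz":0,"hand":0},{"x":-6,"y":0,"z":0,"rx":0,"ry":0,"rz":0,"hand":0},{"x":-6,"y":0,"z":0,"rx":0,"ry":0,"rz":0,"hand":0},{"x":0,"y":0,"z":0,"rx":0,"ry":0,"rz":0,"hand":0}]'
python3 - <<'E'
from h import *
inrail()
E
python3 -m creep '[{"x":-5,"y":0,"z":0,"rx":0,"ry":0,"rz":0,"hand":0},{"x":-5,"y":0,"z":0,"rx":0,"ry":0,"rz":0,"hand":0},{"x":-5,"y":0,"z":0,"rx":0,"ry":0,"rz":0,"hand":0},{"x":-5,"y":0,"z":0,"rx":0,"ry":0,"rz":0,"hand":0},{"x":0,"y":0,"z":0,"rx":0,"ry":0,"rz":0,"hand":0}]'
python3 - <<'E'
from h import *
inrail()
E
```

```text
clock: 9.38
eef_pos: [454.5, 184.2, 106.5]
tcp_rot: [3.141, 0.0, -3.05]
contact_force: [0.7, -0.5, -6.3]
opening: 0.119
grasp_force: 99.1
tcp in rail [-117.5    0.   106.5] toolx [-1.e+00 -1.e-03 -4.e-04] toolz [ 4.e-04  2.e-04 -1.e+00] F [ 0.7 -0.5 -6.3] T [-0.02 -0.01  0.  ] q [ 0.38  0.31  2.02  0.    0.8  -1.28] 9.375
clock: 10.0
eef_pos: [474.3, 186.1, 106.5]
tcp_rot: [3.141, 0.0, -3.05]
contact_force: [0.3, -1.2, -7.1]
opening: 0.121
grasp_force: 99.1
tcp in rail [-97.6   0.  106.5] toolx [-1.e+00 -1.e-03 -4.e-04] toolz [ 4.e-04  1.e-04 -1.e+00] F [ 0.3 -1.2 -7.1] T [-0.05 -0.04  0.  ] q [ 0.37  0.34  1.99 -0.    0.82 -1.29] 10.0
```

```bash
python3 -m creep '[{"x":-8,"y":0,"z":0,"rx":0,"ry":0,"rz":0,"hand":0},{"x":-8,"y":0,"z":0,"rx":0,"ry":0,"rz":0,"hand":0},{"x":-8,"y":0,"z":0,"rx":0,"ry":0,"rz":0,"hand":0},{"x":-8,"y":0,"z":0,"rx":0,"ry":0,"rz":0,"hand":0},{"x":-8,"y":0,"z":0,"rx":0,"ry":0,"rz":0,"hand":0},{"x":0,"y":0,"z":0,"rx":0,"ry":0,"rz":0,"hand":0}]'
python3 - <<'E'
from h import *
inrail()
E
python3 -m creep '[{"x":-8,"y":0,"z":0,"rx":0,"ry":0,"rz":0,"hand":0},{"x":-8,"y":0,"z":0,"rx":0,"ry":0,"rz":0,"hand":0},{"x":-8,"y":0,"z":0,"rx":0,"ry":0,"rz":0,"hand":0},{"x":-8,"y":0,"z":0,"rx":0,"ry":0,"rz":0,"hand":0},{"x":-8,"y":0,"z":0,"rx":0,"ry":0,"rz":0,"hand":0},{"x":-5,"y":0,"z":0,"rx":0,"ry":0,"rz":0,"hand":0},{"x":0,"y":0,"z":0,"rx":0,"ry":0,"rz":0,"hand":0}]'
python3 - <<'E'
from h import *
inrail()
E
```

```text
clock: 10.75
eef_pos: [514.4, 189.8, 106.5]
tcp_rot: [3.141, 0.001, -3.05]
contact_force: [-0.3, -0.0, -6.9]
opening: 0.119
grasp_force: 99.2
tcp in rail [-5.730e+01  1.000e-01  1.065e+02] toolx [-1.e+00 -1.e-03 -5.e-04] toolz [ 5.e-04  2.e-04 -1.e+00] F [-0.3 -0.  -6.9] T [-0.05 -0.07 -0.06] q [ 0.35  0.39  1.9  -0.    0.85 -1.31] 10.75
clock: 11.62
eef_pos: [558.9, 193.7, 106.4]
tcp_rot: [-3.141, 0.0, -3.05]
contact_force: [0.7, -0.2, -6.4]
opening: 0.12
grasp_force: 99.0
tcp in rail [-12.6  -0.  106.4] toolx [-1.0e+00 -1.1e-03 -3.0e-04] toolz [ 3.e-04 -1.e-04 -1.e+00] F [ 0.7 -0.2 -6.4] T [-0.15 -0.09 -0.  ] q [ 0.33  0.45  1.81 -0.    0.89 -1.33] 11.625
```

```bash
python3 -m creep '[{"x":-3,"y":0,"z":0,"rx":0,"ry":0,"rz":0,"hand":0},{"x":-3,"y":0,"z":0,"rx":0,"ry":0,"rz":0,"hand":0},{"x":-2,"y":0,"z":0,"rx":0,"ry":0,"rz":0,"hand":0},{"x":0,"y":0,"z":0,"rx":0,"ry":0,"rz":0,"hand":0}]'
for i in 1 ; do python3 -m creep '[{"x":-1,"y":0,"z":0,"rx":0,"ry":0,"rz":0,"hand":0},{"x":-1,"y":0,"z":0,"rx":0,"ry":0,"rz":0,"hand":0}]' | grep -E "eef|contact"; python3 -m creep '[{"x":-1,"y":0,"z":0,"rx":0,"ry":0,"rz":0,"hand":0},{"x":-1,"y":0,"z":0,"rx":0,"ry":0,"rz":0,"hand":0}]' | grep -E "eef|contact"; python3 -m creep '[{"x":-1,"y":0,"z":0,"rx":0,"ry":0,"rz":0,"hand":0},{"x":0,"y":0,"z":0,"rx":0,"ry":0,"rz":0,"hand":0}]' | grep -E "eef|contact"; done
python3 - <<'E'
from h import *
inrail()
E
```

```text
clock: 12.12
eef_pos: [566.5, 194.5, 106.4]
tcp_rot: [-3.141, -0.0, -3.049]
contact_force: [0.2, -1.6, -8.0]
opening: 0.12
grasp_force: 99.0
eef_pos: [568.2, 194.7, 106.4]
contact_force: [-1.3, -1.8, -7.5]
eef_pos: [570.3, 194.9, 106.4]
contact_force: [-1.7, -2.4, -7.6]
eef_pos: [571.4, 194.9, 106.4]
contact_force: [-1.0, -1.1, -8.0]
tcp in rail [-1.000e-01  0.000e+00  1.064e+02] toolx [-1.0e+00 -1.1e-03  1.0e-04] toolz [-1.e-04 -1.e-04 -1.e+00] F [-1.  -1.1 -8. ] T [-0.47  0.21 -0.08] q [ 0.33  0.46  1.78 -0.    0.9  -1.34] 12.875
```

```bash
python3 -m creep '[{"x":-1,"y":0,"z":0,"rx":0,"ry":0,"rz":0,"hand":0},{"x":0,"y":0,"z":0,"rx":0,"ry":0,"rz":0,"hand":0}]' | grep -E "eef|contact"; python3 -m creep '[{"x":-1,"y":0,"z":0,"rx":0,"ry":0,"rz":0,"hand":0},{"x":0,"y":0,"z":0,"rx":0,"ry":0,"rz":0,"hand":0}]' | grep -E "eef|contact"; python3 - <<'E'
from h import *
inrail()
E
```

```text
eef_pos: [571.8, 195.1, 106.4]
contact_force: [-5.3, -1.8, -4.7]
eef_pos: [572.1, 195.2, 106.5]
contact_force: [-7.9, -0.1, -2.5]
tcp in rail [  0.6   0.2 106.5] toolx [-1.0e+00 -9.0e-04  2.7e-03] toolz [-2.7e-03 -2.0e-04 -1.0e+00] F [-7.9 -0.1 -2.5] T [-0.4   1.55 -0.28] q [ 0.33  0.46  1.78  0.    0.9  -1.34] 13.375
```

```bash
python3 -m creep '[{"x":0,"y":0,"z":0.7,"rx":0,"ry":0,"rz":0,"hand":0},{"x":0,"y":0,"z":0.7,"rx":0,"ry":0,"rz":0,"hand":0},{"x":-1,"y":0,"z":0,"rx":0,"ry":0,"rz":0,"hand":0},{"x":-1,"y":0,"z":0,"rx":0,"ry":0,"rz":0,"hand":0},{"x":0,"y":0,"z":0,"rx":0,"ry":0,"rz":0,"hand":0}]' | grep -E "eef|contact"; python3 - <<'E'
from h import *
inrail()
E
```

```text
eef_pos: [572.3, 195.3, 105.9]
contact_force: [-18.1, -2.5, 14.2]
tcp in rail [  0.8   0.3 105.9] toolx [-1.0e+00 -7.0e-04  6.1e-03] toolz [-6.1e-03 -6.0e-04 -1.0e+00] F [-18.1  -2.5  14.2] T [-0.57  3.14 -0.27] q [ 0.33  0.47  1.77  0.    0.91 -1.34] 14.0
```

```bash
python3 -m creep '[{"x":0,"y":0,"z":0,"rx":0,"ry":0,"rz":0,"hand":50},{"x":0,"y":0,"z":0,"rx":0,"ry":0,"rz":0,"hand":50},{"x":0,"y":0,"z":0,"rx":0,"ry":0,"rz":0,"hand":50},{"x":0,"y":0,"z":0,"rx":0,"ry":0,"rz":0,"hand":50},{"x":4,"y":0,"z":-20,"rx":0,"ry":0,"rz":0,"hand":50},{"x":0,"y":0,"z":-40,"rx":0,"ry":0,"rz":0,"hand":50},{"x":0,"y":0,"z":-40,"rx":0,"ry":0,"rz":0,"hand":50},{"x":0,"y":0,"z":-10,"rx":0,"ry":0,"rz":0,"hand":50},{"x":0,"y":0,"z":0,"rx":0,"ry":0,"rz":0,"hand":50},{"x":0,"y":0,"z":0,"rx":0,"ry":0,"rz":0,"hand":50}]'; python3 - <<'E'
from h import *
inrail();snap("wrist","w3")
E
```

```text
clock: 15.25
eef_pos: [570.6, 194.8, 214.0]
tcp_rot: [-3.141, -0.002, -3.049]
contact_force: [-0.2, 0.0, -1.0]
opening: 0.584
grasp_force: 0.0
tcp in rail [-9.00e-01 -1.00e-01  2.14e+02] toolx [-1.     -0.0013  0.0018] toolz [-1.7e-03 -6.0e-04 -1.0e+00] F [-0.2  0.  -1. ] T [ 0.08  0.04 -0.  ] q [ 0.33  0.34  1.7   0.    1.11 -1.34] 15.25
```

View pics/w3.png

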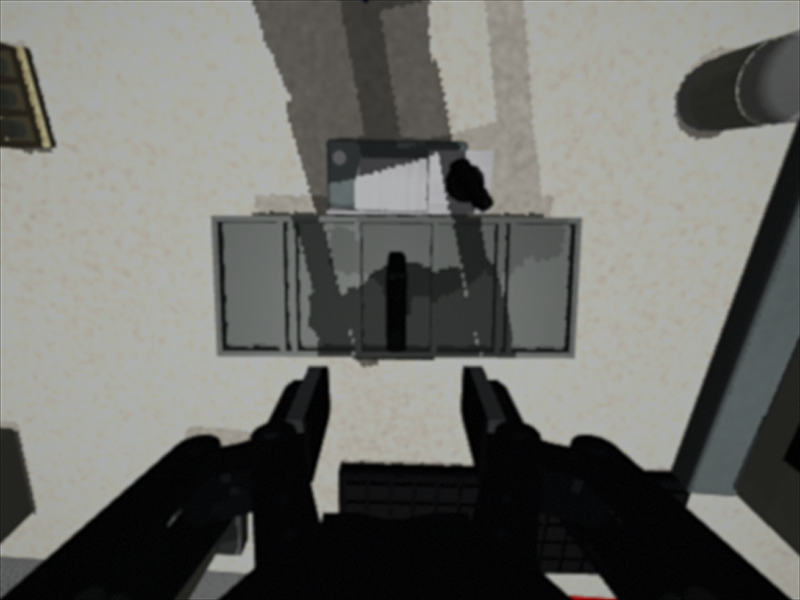

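The carriage is on the rail with the deck corners at (211,217), (582,217), (575,357) and (218,357). The knob bar runs from (455,165) to (485,203), about 0.65 rad from the carriage's x.

```bash
python3 - <<'E'
from h import *
D=lambda x,y,z:tuple(Ro.from_euler('y',-12,degrees=True).apply([x,y,z])+[0,0,42])
o=[("w3",(211,217),D(-48,-124,8)),("w3",(582,217),D(-48,124,8)),("w3",(575,357),D(48,124,8)),("w3",(218,357),D(48,-124,8))]
c=fit(o,[572,195,.09],36)
p=[Ro.from_euler('z',-c[2]).apply(ray("w3",q,103)-np.r_[c[:2],0]).round(1) for q in [(455,165),(485,203)]];print(p)
im=cv2.imread("pics/w3.png",0)[140:225,435:505];m=im<28
for row in m[::4]: print(''.join('#' if v else '.' for v in row[::2]))
E
python3 -m creep '[{"x":30,"y":20,"z":0,"rx":0,"ry":0,"rz":0,"hand":42},{"x":39,"y":26,"z":0,"rx":0,"ry":0,"rz":0,"hand":42},{"x":0,"y":0,"z":10,"rx":0,"ry":0,"rz":-0.16,"hand":42},{"x":0,"y":0,"z":10,"rx":0,"ry":0,"rz":-0.16,"hand":42},{"x":0,"y":0,"z":10,"rx":0,"ry":0,"rz":-0.16,"hand":42},{"x":0,"y":0,"z":10,"rx":0,"ry":0,"rz":-0.17,"hand":42},{"x":0,"y":0,"z":0,"rx":0,"ry":0,"rz":0,"hand":42},{"x":0,"y":0,"z":0,"rx":0,"ry":0,"rz":0,"hand":42}]'
python3 - <<'E'
from h import *
inrail();snap("wrist","w4")
E
```

```text
[5.70800e+02 1.95019e+02 9.20000e-02] resid px [[-0.0, -0.1], [0.0, -0.2], [0.2, 0.3], [-0.2, 0.2]]
[array([-81.5,  34. , 103. ]), array([-59.9,  52.9, 103. ])]
...................................
...................................
...................................
...................................
...................................
...........#####...................
........#########..................
........#############..............
.......###############.............
......##################...........
......##################...........
......##################...........
......##################...........
.......###################.........
........###################........
...........#################.......
...................#########.......
.......................###.........
...................................
...................................
...................................
.....................#.............
clock: 16.3
eef_pos: [498.3, 234.4, 174.8]
tcp_rot: [3.141, -0.001, -2.403]
contact_force: [-0.3, 0.4, 0.7]
opening: 0.487
grasp_force: 0.0
tcp in rail [-69.3  46.  174.8] toolx [-0.7976 -0.6032  0.0008] toolz [-7.e-04 -4.e-04 -1.e+00] F [-0.3  0.4  0.7] T [-0.01  0.01 -0.07] q [ 0.44  0.3   1.85 -0.    0.99 -1.87] 16.3
```

View pics/w4.png

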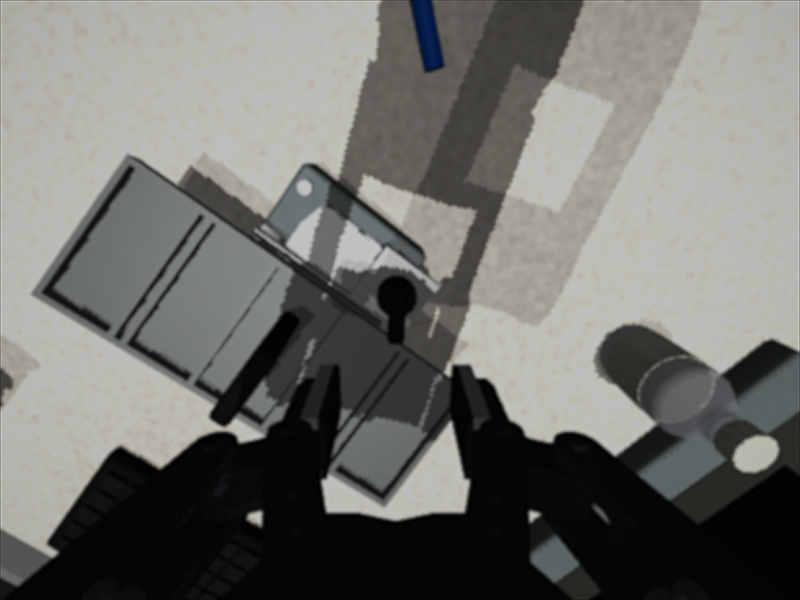

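The knob's bar end at (397,335) stands upright in the image, midway between the pads at (328) and (462). I'll go down and grip it.

```bash
python3 -m creep '[{"x":0,"y":0,"z":35,"rx":0,"ry":0,"rz":0,"hand":42},{"x":0,"y":0,"z":30,"rx":0,"ry":0,"rz":0,"hand":42},{"x":0,"y":0,"z":20,"rx":0,"ry":0,"rz":0,"hand":42},{"x":0,"y":0,"z":9.5,"rx":0,"ry":0,"rz":0,"hand":42},{"x":0,"y":0,"z":0,"rx":0,"ry":0,"rz":0,"hand":0},{"x":0,"y":0,"z":0,"rx":0,"ry":0,"rz":0,"hand":0},{"x":0,"y":0,"z":0,"rx":0,"ry":0,"rz":0,"hand":0},{"x":0,"y":0,"z":0,"rx":0,"ry":0,"rz":0,"hand":0},{"x":0,"y":0,"z":0,"rx":0,"ry":0,"rz":0,"hand":0},{"x":0,"y":0,"z":0,"rx":0,"ry":0,"rz":0,"hand":0}]' 60; python3 - <<'E'
from h import *
inrail()
E
```

```text
clock: 17.6
eef_pos: [498.4, 234.9, 81.5]
tcp_rot: [3.141, 0.001, -2.4]
contact_force: [-4.7, 2.5, 6.9]
opening: 0.1
grasp_force: 61.3
tcp in rail [-69.1  46.5  81.5] toolx [-7.956e-01 -6.058e-01 -7.000e-04] toolz [ 3.e-04  8.e-04 -1.e+00] F [-4.7  2.5  6.9] T [ 0.4   0.75 -0.08] q [ 0.44  0.43  1.91  0.    0.8  -1.88] 17.6
```

```bash
python3 -m creep '[{"x":0,"y":0,"z":0,"rx":0,"ry":0,"rz":0.1,"hand":0},{"x":0,"y":0,"z":0,"rx":0,"ry":0,"rz":0.1,"hand":0},{"x":0,"y":0,"z":0,"rx":0,"ry":0,"rz":0.1,"hand":0},{"x":0,"y":0,"z":0,"rx":0,"ry":0,"rz":0.1,"hand":0},{"x":0,"y":0,"z":0,"rx":0,"ry":0,"rz":0.1,"hand":0},{"x":0,"y":0,"z":0,"rx":0,"ry":0,"rz":0.1,"hand":0},{"x":0,"y":0,"z":0,"rx":0,"ry":0,"rz":0,"hand":0}]' >/dev/null; python3 -c "from h import *;inrail()"; python3 -m creep '[{"x":0,"y":0,"z":0,"rx":0,"ry":0,"rz":0.1,"hand":0},{"x":0,"y":0,"z":0,"rx":0,"ry":0,"rz":0.1,"hand":0},{"x":0,"y":0,"z":0,"rx":0,"ry":0,"rz":0.1,"hand":0},{"x":0,"y":0,"z":0,"rx":0,"ry":0,"rz":0.1,"hand":0},{"x":0,"y":0,"z":0,"rx":0,"ry":0,"rz":0.1,"hand":0},{"x":0,"y":0,"z":0,"rx":0,"ry":0,"rz":0,"hand":0}]' >/dev/null; python3 -c "from h import *;inrail()"
```

```text
tcp in rail [-69.1  46.3  81.5] toolx [-9.988e-01 -4.950e-02 -3.000e-04] toolz [ 3.e-04  4.e-04 -1.e+00] F [-5.2  1.7  6.4] T [ 0.2   0.8  -0.05] q [ 0.44  0.43  1.91  0.    0.8  -1.27] 18.475
tcp in rail [-68.3  46.7  81.5] toolx [-0.9011  0.4336 -0.0012] toolz [ 0.0018  0.0013 -1.    ] F [-2.3  3.4  5.9] T [ 0.67  0.4  -0.15] q [ 0.44  0.43  1.91  0.    0.8  -0.78] 19.225
```

```bash
python3 -m creep '[{"x":0,"y":0,"z":0,"rx":0,"ry":0,"rz":0.07,"hand":0},{"x":0,"y":0,"z":0,"rx":0,"ry":0,"rz":0.07,"hand":0},{"x":0,"y":0,"z":0,"rx":0,"ry":0,"rz":0.07,"hand":0},{"x":0,"y":0,"z":0,"rx":0,"ry":0,"rz":0.07,"hand":0},{"x":0,"y":0,"z":0,"rx":0,"ry":0,"rz":0,"hand":0}]' >/dev/null; python3 -c "from h import *;inrail()"; python3 -m creep '[{"x":0,"y":0,"z":0,"rx":0,"ry":0,"rz":0.06,"hand":0},{"x":0,"y":0,"z":0,"rx":0,"ry":0,"rz":0,"hand":0}]' >/dev/null; python3 -c "from h import *;inrail()";python3 -m creep '[{"x":0,"y":0,"z":0,"rx":0,"ry":0,"rz":0.06,"hand":0},{"x":0,"y":0,"z":0,"rx":0,"ry":0,"rz":0,"hand":0}]' >/dev/null; python3 -c "from h import *;inrail()"
```

```text
tcp in rail [-68.3  46.9  81.4] toolx [-7.470e-01  6.648e-01 -4.000e-04] toolz [ 0.0018  0.0017 -1.    ] F [-2.   5.5  4.2] T [0.98 0.46 0.  ] q [ 0.44  0.43  1.91  0.    0.8  -0.5 ] 19.85
tcp in rail [-68.3  47.   81.4] toolx [-7.057e-01  7.085e-01 -1.000e-04] toolz [ 0.0017  0.0018 -1.    ] F [-1.3  6.7  4.3] T [ 1.09  0.54 -0.13] q [ 0.44  0.43  1.91  0.    0.8  -0.44] 20.1
tcp in rail [-68.2  47.3  81.4] toolx [-0.6627  0.7489  0.    ] toolz [ 0.002   0.0022 -1.    ] F [-3.   8.5  3.7] T [1.44 0.59 0.54] q [ 0.44  0.43  1.91  0.    0.8  -0.38] 20.35
```

```bash
python3 -m creep '[{"x":0,"y":0,"z":0,"rx":0,"ry":0,"rz":0.05,"hand":0},{"x":0,"y":0,"z":0,"rx":0,"ry":0,"rz":0,"hand":0},{"x":0,"y":0,"z":0,"rx":0,"ry":0,"rz":0,"hand":0}]' >/dev/null; python3 -c "from h import *;inrail()"; python3 -m creep '[{"x":0,"y":0,"z":0,"rx":0,"ry":0,"rz":0.05,"hand":0},{"x":0,"y":0,"z":0,"rx":0,"ry":0,"rz":0,"hand":0},{"x":0,"y":0,"z":0,"rx":0,"ry":0,"rz":0,"hand":0}]' >/dev/null; python3 -c "from h import *;inrail()"
```

```text
tcp in rail [-68.   47.6  81.5] toolx [-6.264e-01  7.795e-01 -3.000e-04] toolz [ 0.0025  0.0021 -1.    ] F [-2.2  9.6  3.7] T [1.7  0.61 1.29] q [ 0.44  0.43  1.91  0.    0.8  -0.33] 20.725
tcp in rail [-67.9  47.9  81.6] toolx [-5.873e-01  8.094e-01 -1.000e-04] toolz [ 0.0029  0.0025 -1.    ] F [-2.6 12.3  2.4] T [2.04 0.53 1.66] q [ 0.44  0.43  1.91  0.    0.8  -0.28] 21.1
```

```bash
python3 -m creep '[{"x":0,"y":0,"z":0,"rx":0,"ry":0,"rz":-0.05,"hand":0},{"x":0,"y":0,"z":0,"rx":0,"ry":0,"rz":-0.04,"hand":0},{"x":0,"y":0,"z":0,"rx":0,"ry":0,"rz":0,"hand":0}]' >/dev/null; python3 -c "from h import *;inrail()"; python3 -m creep '[{"x":0,"y":0,"z":0,"rx":0,"ry":0,"rz":0,"hand":42},{"x":0,"y":0,"z":0,"rx":0,"ry":0,"rz":0,"hand":42},{"x":0,"y":0,"z":0,"rx":0,"ry":0,"rz":0,"hand":42},{"x":0,"y":0,"z":0,"rx":0,"ry":0,"rz":0,"hand":42},{"x":0,"y":0,"z":-20,"rx":0,"ry":0,"rz":0,"hand":42},{"x":0,"y":0,"z":-40,"rx":0,"ry":0,"rz":0,"hand":42},{"x":0,"y":0,"z":-40,"rx":0,"ry":0,"rz":0,"hand":42},{"x":0,"y":0,"z":0,"rx":0,"ry":0,"rz":0,"hand":42},{"x":0,"y":0,"z":0,"rx":0,"ry":0,"rz":0,"hand":42}]'; python3 - <<'E'
from h import *
inrail();snap("wrist","w5")
E
```

```text
tcp in rail [-68.   47.9  81.5] toolx [-6.560e-01  7.548e-01  3.000e-04] toolz [ 0.0024  0.003  -1.    ] F [-2.5 11.2  4. ] T [1.9  0.51 0.45] q [ 0.44  0.43  1.91  0.    0.8  -0.37] 21.475
clock: 22.6
eef_pos: [498.1, 234.2, 180.1]
tcp_rot: [-3.141, -0.0, 2.374]
contact_force: [0.2, -0.2, -0.2]
opening: 0.496
grasp_force: 0.0
tcp in rail [-69.5  45.8 180.1] toolx [-6.534e-01  7.571e-01  2.000e-04] toolz [-5.e-04 -3.e-04 -1.e+00] F [ 0.2 -0.2 -0.2] T [-0.05  0.04  0.06] q [ 0.44  0.29  1.84 -0.    1.   -0.37] 22.6
```

View pics/w5.png

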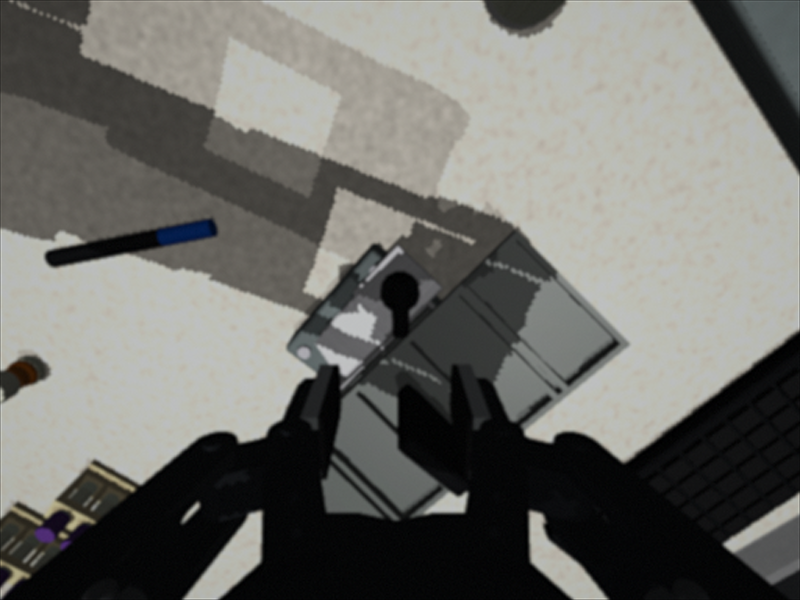

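The knob's bar end is at (402,333), upright between the pads, so the bar lies at about -0.86 rad from the rail. That is its end stop. I'll go back to the w3 viewpoint and register the deck numerically, and find the caps' positions as well.

```bash
python3 -m creep '[{"x":0,"y":0,"z":-17,"rx":0,"ry":0,"rz":-0.172,"hand":50},{"x":0,"y":0,"z":-17,"rx":0,"ry":0,"rz":-0.172,"hand":50},{"x":0,"y":0,"z":0,"rx":0,"ry":0,"rz":-0.172,"hand":50},{"x":0,"y":0,"z":0,"rx":0,"ry":0,"rz":-0.172,"hand":50},{"x":0,"y":0,"z":0,"rx":0,"ry":0,"rz":-0.171,"hand":50},{"x":-35,"y":-23,"z":0,"rx":0,"ry":0,"rz":0,"hand":50},{"x":-33.6,"y":-22.9,"z":0,"rx":0,"ry":0,"rz":0,"hand":50},{"x":0,"y":0,"z":0,"rx":0,"ry":0,"rz":0,"hand":50},{"x":0,"y":0,"z":0,"rx":0,"ry":0,"rz":0,"hand":50}]'; cat > look.py <<'E'
from h import *
def caps(n,name):
    snap(n,name);im=cv2.imread(f"pics/{name}.png");h=cv2.cvtColor(im,cv2.COLOR_BGR2HSV)
    m=cv2.inRange(h,(118,60,40),(150,255,255));k,l,st,c=cv2.connectedComponentsWithStats(m)
    for i in range(1,k):
        if st[i,4]>25:
            w=ray(name,c[i],62)
            if 300<w[0]<620 and -400<w[1]<60: print(name,c[i].round(1),"area",st[i,4],"at z62:",w[:2])
E
python3 - <<'E'
from look import *
inrail();snap("wrist","w6")
a,b=[cv2.imread(f"pics/{n}.png",0) for n in("w3","w6")]
box=(slice(200,362),slice(200,592))
for mt,W in ((cv2.MOTION_EUCLIDEAN,np.eye(2,3,dtype=np.float32)),):
    cc,W=cv2.findTransformECC(a[box],b[box],W,mt,(3,200,1e-6),None,5);print(cc,W)
o=[]
D=lambda x,y,z:tuple(Ro.from_euler('y',-12,degrees=True).apply([x,y,z])+[0,0,42])
for p,l in [((211,217),D(-48,-124,8)),((582,217),D(-48,124,8)),((575,357),D(48,124,8)),((218,357),D(48,-124,8))]:
    q=W@np.r_[np.array(p)-200,1]+200;o.append(("w6",tuple(q),l))
c=fit(o,[571,195,.09],36)
caps("side","s3");caps("scene","c3")
E
```

```text
clock: 23.78
eef_pos: [569.9, 194.8, 213.1]
tcp_rot: [-3.141, -0.003, -3.051]
contact_force: [0.7, 0.9, -1.0]
opening: 0.586
grasp_force: 0.0
tcp in rail [-1.600e+00  1.000e-01  2.131e+02] toolx [-1.0e+00  3.0e-04  2.9e-03] toolz [-2.9e-03 -7.0e-04 -1.0e+00] F [ 0.7  0.9 -1. ] T [ 0.02 -0.01 -0.04] q [ 0.33  0.34  1.7   0.    1.11 -1.33] 23.775
0.9626328638450257 [[ 0.999367   -0.03557545  1.2343239 ]
 [ 0.03557545  0.999367   -6.219486  ]]
[5.70297e+02 1.94259e+02 5.40000e-02] resid px [[-0.3, -0.4], [0.3, -0.1], [0.6, 0.2], [-0.6, 0.6]]
s3 [419.9 354.5] area 40 at z62: [ 490.9 -104.6]
s3 [409.  358.8] area 45 at z62: [ 468.8 -107.9]
s3 [398.  362.9] area 43 at z62: [ 446.9 -110.3]
s3 [426.5 399.3] area 54 at z62: [ 466.6 -203.1]
s3 [350.2 404.3] area 54 at z62: [ 340.7 -170.4]
s3 [414.7 403.7] area 52 at z62: [ 444.5 -205.2]
s3 [337.5 407.8] area 55 at z62: [ 318.4 -170.4]
s3 [403.1 408.3] area 51 at z62: [ 422.8 -207.9]
s3 [367.7 446.8] area 62 at z62: [ 344.4 -260.5]
s3 [367.3 458.2] area 75 at z62: [ 337.7 -280.2]
s3 [366.7 470.5] area 82 at z62: [ 330.5 -301. ]
c3 [376.9 231.6] area 70 at z62: [ 341.  -276.3]
c3 [365.  258.6] area 30 at z62: [ 427.2 -201.6]
c3 [357.6 262.7] area 38 at z62: [ 449.1 -198.9]
c3 [349.9 266.3] area 30 at z62: [ 470.3 -198.1]
c3 [376.6 284.9] area 72 at z62: [ 463.2 -105.4]
c3 [365.8 291.2] area 36 at z62: [ 494.1 -101.6]
```

```bash
python3 -m creep '[{"x":10,"y":-30,"z":0,"rx":0,"ry":0,"rz":0,"hand":55},{"x":20,"y":-45,"z":0,"rx":0,"ry":0,"rz":0,"hand":55},{"x":20,"y":-45,"z":0,"rx":0,"ry":0,"rz":0,"hand":55},{"x":20,"y":-45,"z":0,"rx":0,"ry":0,"rz":0,"hand":55},{"x":20,"y":-45,"z":0,"rx":0,"ry":0,"rz":0,"hand":55},{"x":20,"y":-45,"z":0,"rx":0,"ry":0,"rz":0,"hand":55},{"x":17,"y":-36,"z":0,"rx":0,"ry":0,"rz":0,"hand":55},{"x":0,"y":0,"z":30,"rx":0,"ry":0,"rz":-0.03,"hand":55},{"x":0,"y":0,"z":20,"rx":0,"ry":0,"rz":0,"hand":55},{"x":0,"y":0,"z":0,"rx":0,"ry":0,"rz":0,"hand":55},{"x":0,"y":0,"z":0,"rx":0,"ry":0,"rz":0,"hand":55}]'; python3 - <<'E'
from look import *
caps("wrist","w7");print(down((470,-106,10)),sense()["qpos"].round(2))
E
```

```text
clock: 25.3
eef_pos: [471.4, -106.0, 165.3]
tcp_rot: [-3.141, 0.001, -3.02]
contact_force: [-0.5, -0.7, 0.6]
opening: 0.646
grasp_force: 0.0
w7 [40.5  1.6] area 72 at z62: [ 334.8 -303.4]
w7 [81.8 11.8] area 752 at z62: [ 336.8 -283.3]
w7 [306.1   7.2] area 435 at z62: [ 321.1 -170.2]
w7 [124.3  31.8] area 857 at z62: [ 343.2 -262.5]
w7 [303.2  49.5] area 787 at z62: [ 340.  -170.7]
w7 [231.2 201.5] area 584 at z62: [ 422.4 -208.1]
w7 [234.7 239.5] area 532 at z62: [ 444.4 -206.1]
w7 [392.3 262.4] area 517 at z62: [ 446.9 -111.2]
w7 [238.2 275.4] area 497 at z62: [ 466.4 -203.9]
w7 [388. 305.] area 77 at z62: [ 474.3 -110.6]
w7 [393.1 331. ] area 393 at z62: [ 491.4 -105.4]
[  1.8   0.4 155.5] [-0.22  0.21  1.99  0.    0.93 -1.92]
```

```bash
python3 -m creep '[{"x":2.6,"y":-1.7,"z":40,"rx":0,"ry":0,"rz":0,"hand":55},{"x":0,"y":0,"z":40,"rx":0,"ry":0,"rz":0,"hand":55},{"x":0,"y":0,"z":35,"rx":0,"ry":0,"rz":0,"hand":55},{"x":0,"y":0,"z":25,"rx":0,"ry":0,"rz":0,"hand":55},{"x":0,"y":0,"z":15,"rx":0,"ry":0,"rz":0,"hand":55},{"x":0,"y":0,"z":0,"rx":0,"ry":0,"rz":0,"hand":0},{"x":0,"y":0,"z":0,"rx":0,"ry":0,"rz":0,"hand":0},{"x":0,"y":0,"z":0,"rx":0,"ry":0,"rz":0,"hand":0},{"x":0,"y":0,"z":0,"rx":0,"ry":0,"rz":0,"hand":0},{"x":0,"y":0,"z":0,"rx":0,"ry":0,"rz":0,"hand":0},{"x":0,"y":0,"z":0,"rx":0,"ry":0,"rz":0,"hand":0}]' 45
```

```text
clock: 26.72
eef_pos: [469.4, -108.5, 10.5]
tcp_rot: [-3.141, 0.002, -3.02]
contact_force: [0.4, 0.5, 7.4]
opening: 0.249
grasp_force: 45.4
```

```bash
python3 -m creep '[{"x":0,"y":0,"z":-20,"rx":0,"ry":0,"rz":0,"hand":0},{"x":0,"y":0,"z":-40,"rx":0,"ry":0,"rz":0,"hand":0},{"x":0,"y":0,"z":-45,"rx":0,"ry":0,"rz":0,"hand":0},{"x":0,"y":0,"z":-45,"rx":0,"ry":0,"rz":0,"hand":0},{"x":0,"y":0,"z":-40,"rx":0,"ry":0,"rz":0,"hand":0},{"x":0,"y":0,"z":-15,"rx":0,"ry":0,"rz":0,"hand":0},{"x":0,"y":0,"z":0,"rx":0,"ry":0,"rz":0,"hand":0}]'; cat >> h.py <<'E'
CAR=(570.6,194.6,.054)
def lane(y,h,g=10.5,dx=0):
    """tool shift/turn to hold rack (gripped with tcp g above its foot) h above lane floor"""
    Rd=Ro.from_euler('z',CAR[2])*Ro.from_euler('y',-12,degrees=True)
    P=np.r_[CAR[:2],36]+Ro.from_euler('z',CAR[2]).apply([0,0,42])+Rd.apply([dx,y,g+h])
    Rt=Rd*Ro.from_matrix(np.diag([-1.,1,-1]));s=sense();Rn=Ro.from_euler('xyz',s["tcp_rot"])
    print("target",P.round(1),"now",s["eef_pos"].round(1),"tool shift",Rn.inv().apply(P-s["eef_pos"]).round(1),"turn",(Rn.inv()*Rt).as_rotvec().round(4),"F",s["contact_force"].round(1),"T",s["wrist_torque"].round(2),"open",round(s["opening"],3),"q",s["qpos"].round(2),s["clock"])
E
python3 - <<'E'
from h import *
import shutil
json.dump({**json.load(open("pics/s3.json"))},open("pics/side0.json","w"))
print("gel",ray("side0",(315,226),0),ray("side0",(314,180),130))
lane(100,100)
E
```

```text
clock: 27.6
eef_pos: [468.9, -108.4, 214.9]
tcp_rot: [-3.141, 0.001, -3.02]
contact_force: [-0.7, 0.0, -1.4]
opening: 0.247
grasp_force: 44.3
gel [413.2 416.    0. ] [424.1 413.6 130. ]
target [542.3 293.2 186.1] now [ 468.9 -108.4  214.9] tool shift [-121.4  389.8   28.8] turn [ 0.0066 -0.208   0.0671] F [-0.7  0.  -1.4] T [-0.01 -0.03 -0.04] open 0.247 q [-0.23  0.15  1.95 -0.    1.04 -1.92] 27.6
```

```bash
python3 -m creep '[{"x":-5,"y":25,"z":0,"rx":0,"ry":0,"rz":0,"hand":0},{"x":-13,"y":42,"z":0,"rx":0,"ry":0,"rz":0,"hand":0},{"x":-15,"y":48,"z":0,"rx":0,"ry":0,"rz":0,"hand":0},{"x":-15,"y":48,"z":0,"rx":0,"ry":0,"rz":0,"hand":0},{"x":-15,"y":48,"z":0,"rx":0,"ry":0,"rz":0,"hand":0},{"x":-15,"y":48,"z":0,"rx":0,"ry":0,"rz":0,"hand":0},{"x":-15,"y":48,"z":0,"rx":0,"ry":0,"rz":0,"hand":0},{"x":-15,"y":46,"z":0,"rx":0,"ry":0,"rz":0,"hand":0},{"x":-13,"y":37,"z":0,"rx":0,"ry":0,"rz":0,"hand":0},{"x":0,"y":0,"z":0,"rx":0,"ry":-0.07,"rz":0.022,"hand":0},{"x":0,"y":0,"z":0,"rx":0.006,"ry":-0.07,"rz":0.022,"hand":0},{"x":0,"y":0,"z":0,"rx":0,"ry":-0.068,"rz":0.023,"hand":0},{"x":0,"y":0,"z":0,"rx":0,"ry":0,"rz":0,"hand":0},{"x":0,"y":0,"z":0,"rx":0,"ry":0,"rz":0,"hand":0}]'; python3 - <<'E'
from look import *
lane(100,60)
snap("wrist","w8")
E
```

```text
clock: 29.35
eef_pos: [541.3, 293.3, 213.5]
tcp_rot: [3.141, 0.205, -3.087]
contact_force: [0.3, -0.0, -1.2]
opening: 0.251
grasp_force: 44.4
target [550.6 293.7 147. ] now [541.3 293.3 213.5] tool shift [ 4.5 -0.2 67. ] turn [ 0.0004 -0.004   0.0006] F [ 0.3 -0.  -1.2] T [-0.02  0.13 -0.05] open 0.251 q [ 0.55  0.27  1.81 -0.13  0.88 -1.01] 29.35
```

View pics/w8.png

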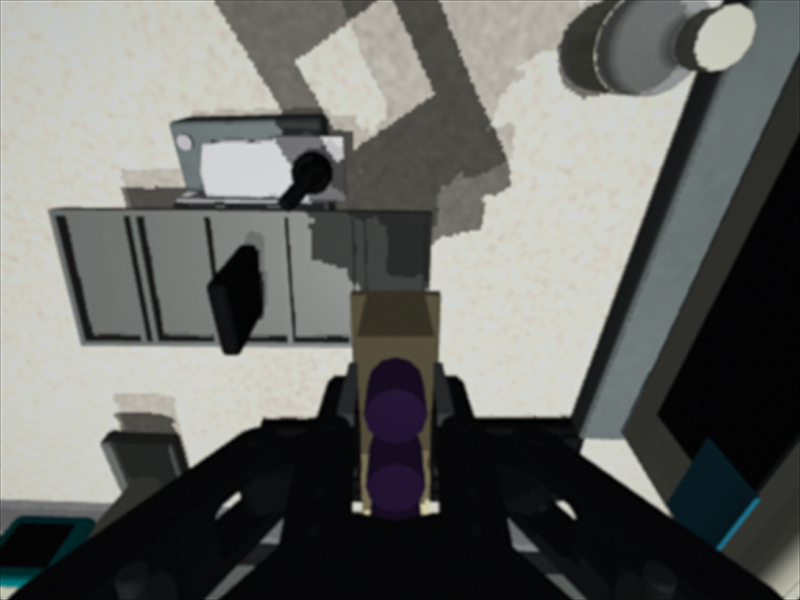

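The rack is held square with its foot end at (352–438, 292) above lane 4. The deck corners show at (50,210), (433,210) and (83,345), and the knob bar is at (305,180). I'll check the carriage's pose from these corners.

```bash
python3 - <<'E'
from h import *
D=lambda x,y,z:tuple(Ro.from_euler('y',-12,degrees=True).apply([x,y,z])+[0,0,42])
c=fit([("w8",(51,210),D(-48,-124,8)),("w8",(433,211),D(-48,124,8)),("w8",(83,345),D(48,-124,8))],CAR,36)
# held rack: foot's near end bottom corners on image, expected at tool frame
im=cv2.imread("pics/w8.png",0)
s=sense();R=Ro.from_euler('xyz',s["tcp_rot"])
for x,y in ((35,17),(35,-17)): print(proj("w8",s["eef_pos"]+R.apply([x,y,10.5])).round(0))
for x,y in ((35,11),(35,-11)): print("top",proj("w8",s["eef_pos"]+R.apply([x,y,10.5-45])).round(0))
E
```

```text
[5.69741e+02 1.94941e+02 5.00000e-02] resid px [[-1.0, -0.3], [0.6, 0.1], [0.3, 0.6]]
[440. 293.]
[352. 293.]
top [435. 339.]
top [358. 339.]
```

```bash
python3 -m creep '[{"x":4.5,"y":0,"z":30,"rx":0,"ry":-0.003,"rz":0,"hand":0},{"x":0,"y":0,"z":35,"rx":0,"ry":0,"rz":0,"hand":0},{"x":0,"y":0,"z":30,"rx":0,"ry":0,"rz":0,"hand":0},{"x":0,"y":0,"z":20,"rx":0,"ry":0,"rz":0,"hand":0},{"x":0,"y":0,"z":0,"rx":0,"ry":0,"rz":0,"hand":0}]' >/dev/null; python3 -c "
from h import *;lane(100,0)"; python3 -m creep '[{"x":0,"y":0,"z":5,"rx":0,"ry":0,"rz":0,"hand":0},{"x":0,"y":0,"z":2,"rx":0,"ry":0,"rz":0,"hand":0},{"x":0,"y":0,"z":0,"rx":0,"ry":0,"rz":0,"hand":0}]' >/dev/null; python3 -c "
from h import *;lane(100,0)"
```

```text
target [563.  294.3  88.3] now [560.8 294.   99.6] tool shift [ 0.1  0.2 11.5] turn [-0.0003 -0.0012 -0.0003] F [-0.4 -0.3  0.1] T [ 0.01  0.14 -0.01] open 0.251 q [ 0.53  0.44  1.86 -0.16  0.66 -0.98] 30.025
target [563.  294.3  88.3] now [562.8 294.9  94.9] tool shift [ 1.2 -0.5  6.6] turn [ 0.0015  0.0023 -0.0002] F [ 0.1  0.5 -0.6] T [0.01 0.17 0.02] open 0.251 q [ 0.53  0.45  1.87 -0.16  0.65 -0.98] 30.4
```

```bash
python3 -m creep '[{"x":0,"y":0,"z":0,"rx":0,"ry":0,"rz":0,"hand":0}]' >/dev/null; python3 -c "
from h import *;lane(100,0)"; python3 -m creep '[{"x":0,"y":0,"z":1.5,"rx":0,"ry":0,"rz":0,"hand":0},{"x":0,"y":0,"z":1.5,"rx":0,"ry":0,"rz":0,"hand":0},{"x":0,"y":0,"z":0,"rx":0,"ry":0,"rz":0,"hand":0}]' >/dev/null; python3 -c "
from h import *;lane(100,0)"
```

```text
target [563.  294.3  88.3] now [562.8 294.9  94.9] tool shift [ 1.2 -0.5  6.5] turn [ 0.0014  0.0023 -0.0002] F [-0.5  0.8 -0.9] T [-0.03  0.16 -0.04] open 0.252 q [ 0.53  0.45  1.87 -0.16  0.65 -0.98] 30.525
target [563.  294.3  88.3] now [563.2 294.7  91.2] tool shift [ 0.8 -0.3  2.8] turn [ 0.0009  0.0013 -0.0001] F [-0.   0.4 -0.9] T [-0.03  0.16 -0.  ] open 0.25 q [ 0.53  0.45  1.87 -0.16  0.64 -0.97] 30.9
```

```bash
python3 -m creep '[{"x":0.5,"y":-0.3,"z":1.3,"rx":0,"ry":0,"rz":0,"hand":0},{"x":0,"y":0,"z":0,"rx":0,"ry":0,"rz":0,"hand":0}]' >/dev/null; python3 -c "
from h import *;lane(100,0)"; python3 -m creep '[{"x":0,"y":0,"z":1.2,"rx":0,"ry":0,"rz":0,"hand":0},{"x":0,"y":0,"z":0,"rx":0,"ry":0,"rz":0,"hand":0}]' >/dev/null; python3 -c "
from h import *;lane(100,0)"; python3 -m creep '[{"x":0,"y":0,"z":1,"rx":0,"ry":0,"rz":0,"hand":0},{"x":0,"y":0,"z":0,"rx":0,"ry":0,"rz":0,"hand":0}]' >/dev/null; python3 -c "
from h import *;lane(100,0)"
```

```text
target [563.  294.3  88.3] now [562.9 294.3  89.8] tool shift [ 0.2 -0.   1.6] turn [ 0.0009  0.0013 -0.0001] F [-0.8  0.  -1.4] T [-0.03  0.16  0.02] open 0.246 q [ 0.53  0.45  1.87 -0.16  0.64 -0.97] 31.15
target [563.  294.3  88.3] now [563.3 294.4  88.7] tool shift [ 0.3 -0.1  0.4] turn [ 0.001   0.0015 -0.0002] F [ 1.3 -1.  -0.9] T [0.03 0.15 0.06] open 0.251 q [ 0.53  0.46  1.87 -0.16  0.64 -0.97] 31.4
target [563.  294.3  88.3] now [563.6 294.6  88.1] tool shift [ 0.5 -0.2 -0.3] turn [ 0.0012  0.0018 -0.0002] F [-0.8  0.2  3. ] T [ 0.02  0.24 -0.06] open 0.251 q [ 0.53  0.46  1.87 -0.16  0.64 -0.97] 31.65
```

```bash
python3 -m creep '[{"x":0,"y":0,"z":0,"rx":0,"ry":0,"rz":0,"hand":30},{"x":0,"y":0,"z":0,"rx":0,"ry":0,"rz":0,"hand":36},{"x":0,"y":0,"z":0,"rx":0,"ry":0,"rz":0,"hand":36},{"x":0,"y":0,"z":0,"rx":0,"ry":0,"rz":0,"hand":36},{"x":0,"y":0,"z":-10,"rx":0,"ry":0,"rz":0,"hand":40},{"x":0,"y":0,"z":-30,"rx":0,"ry":0,"rz":0,"hand":40},{"x":0,"y":0,"z":-40,"rx":0,"ry":0,"rz":0,"hand":50},{"x":0,"y":0,"z":-40,"rx":0,"ry":0,"rz":0,"hand":55},{"x":0,"y":0,"z":-10,"rx":0,"ry":0,"rz":0,"hand":55},{"x":0,"y":0,"z":0,"rx":0,"ry":0.07,"rz":0,"hand":55},{"x":0,"y":0,"z":0,"rx":0,"ry":0.07,"rz":0,"hand":55},{"x":0,"y":0,"z":0,"rx":0,"ry":0.068,"rz":0,"hand":55},{"x":0,"y":0,"z":0,"rx":0,"ry":0,"rz":0,"hand":55}]'; python3 - <<'E'
from look import *
for n,k in (("side","s5"),("scene","c5")): caps(n,k)
# placed caps expected
Rd=Ro.from_euler('z',CAR[2])*Ro.from_euler('y',-12,degrees=True)
for n in ("w9","s5","c5"):
    if n=="w9": snap("wrist","w9")
    im=cv2.imread(f"pics/{n}.png");h=cv2.cvtColor(im,cv2.COLOR_BGR2HSV);m=cv2.inRange(h,(118,60,25),(150,255,255))
    k,l,st,c=cv2.connectedComponentsWithStats(m)
    for x in (-22,0,22):
        P=np.r_[CAR[:2],78]+Rd.apply([x,100,65]);q=proj(n,P);i=1+np.argmin(np.linalg.norm(c[1:]-q,axis=1)+1e3*(st[1:,4]<20));print(n,"exp",q.round(0),"near",c[i].round(0),st[i,4])
s=sense();R=Ro.from_euler('xyz',s["tcp_rot"]);print(down((444.4,-206,165)),s["tcp_rot"])
E
```

```text
clock: 33.28
eef_pos: [536.9, 292.6, 214.2]
tcp_rot: [3.141, 0.002, -3.088]
contact_force: [-0.3, -0.2, 0.2]
opening: 0.643
grasp_force: 0.0
s5 [426.5 399.3] area 54 at z62: [ 466.6 -203.1]
s5 [350.2 404.2] area 52 at z62: [ 340.8 -170.1]
s5 [414.7 403.7] area 52 at z62: [ 444.5 -205.2]
s5 [337.6 407.8] area 56 at z62: [ 318.5 -170.4]
s5 [403.1 408.3] area 51 at z62: [ 422.8 -207.9]
s5 [367.7 446.8] area 62 at z62: [ 344.4 -260.5]
s5 [367.3 458.2] area 76 at z62: [ 337.8 -280.2]
s5 [366.8 470.5] area 82 at z62: [ 330.6 -301. ]
c5 [377.  231.8] area 72 at z62: [ 341.3 -275.7]
c5 [418.6 246.5] area 28 at z62: [ 302.7 -163.9]
c5 [411.1 249.7] area 26 at z62: [ 324.1 -164.7]
c5 [403.9 252.8] area 29 at z62: [ 344.5 -164.9]
c5 [364.9 258.6] area 28 at z62: [ 427.2 -201.7]
c5 [357.6 262.6] area 36 at z62: [ 448.8 -199.2]
c5 [349.9 266.3] area 28 at z62: [ 470.2 -198.1]
w9 exp [397. 306.] near [396. 305.] 561
w9 exp [397. 345.] near [396. 342.] 595
w9 exp [397. 382.] near [396. 379.] 597
s5 exp [374. 197.] near [375. 200.] 33
s5 exp [383. 193.] near [384. 196.] 35
s5 exp [392. 189.] near [393. 191.] 45
c5 exp [482. 379.] near [470. 388.] 310
c5 exp [473. 384.] near [470. 388.] 310
c5 exp [463. 388.] near [470. 388.] 310
[ 118.4 -493.    48.8] [ 3.1410248   0.00327254 -3.08756827]
```

Rack A's caps lie within about 3 px of where they should be for lane 4, in both the wrist and side views. Now for rack B.

```bash
python3 -m creep '[{"x":5,"y":-25,"z":0,"rx":0,"ry":0,"rz":0,"hand":55},{"x":10,"y":-45,"z":0,"rx":0,"ry":0,"rz":0,"hand":55},{"x":12,"y":-50,"z":0,"rx":0,"ry":0,"rz":0,"hand":55},{"x":12,"y":-50,"z":0,"rx":0,"ry":0,"rz":0,"hand":55},{"x":12,"y":-50,"z":0,"rx":0,"ry":0,"rz":0,"hand":55},{"x":12,"y":-50,"z":0,"rx":0,"ry":0,"rz":0,"hand":55},{"x":12,"y":-50,"z":0,"rx":0,"ry":0,"rz":0,"hand":55},{"x":12,"y":-50,"z":0,"rx":0,"ry":0,"rz":0,"hand":55},{"x":12,"y":-50,"z":0,"rx":0,"ry":0,"rz":0,"hand":55},{"x":12,"y":-45,"z":0,"rx":0,"ry":0,"rz":0,"hand":55},{"x":7,"y":-28,"z":0,"rx":0,"ry":0,"rz":0,"hand":55},{"x":0,"y":0,"z":30,"rx":0,"ry":0,"rz":-0.045,"hand":55},{"x":0,"y":0,"z":18,"rx":0,"ry":0,"rz":0,"hand":55},{"x":0,"y":0,"z":0,"rx":0,"ry":0,"rz":0,"hand":55},{"x":0,"y":0,"z":0,"rx":0,"ry":0,"rz":0,"hand":55}]'; python3 - <<'E'
from look import *
caps("wrist","w10");print(down((444.4,-206,10)),sense()["qpos"].round(2))
E
```

```text
clock: 35.3
eef_pos: [445.1, -205.9, 166.9]
tcp_rot: [3.141, 0.004, -3.042]
contact_force: [-0.1, 0.4, 0.8]
opening: 0.643
grasp_force: 0.0
w10 [236.6  77.3] area 743 at z62: [ 329.  -302.8]
w10 [486.4  81.7] area 685 at z62: [ 317.9 -170.1]
w10 [275.9  96.9] area 716 at z62: [ 336.4 -281.8]
w10 [314.6 116.1] area 676 at z62: [ 343.9 -260.7]
w10 [480.9 123.7] area 473 at z62: [ 338.7 -169.6]
w10 [403.5 261.6] area 127 at z62: [ 420.  -203.8]
w10 [392.6 306.7] area 107 at z62: [ 449.6 -207.6]
w10 [396.4 332.7] area 390 at z62: [ 467.  -203.4]
[1.70e+00 1.00e-01 1.57e+02] [-0.44  0.22  1.98  0.    0.94 -2.11]
```

```bash
python3 -m creep '[{"x":1,"y":0,"z":40,"rx":0,"ry":0,"rz":0,"hand":55},{"x":0,"y":0,"z":40,"rx":0,"ry":0,"rz":0,"hand":55},{"x":0,"y":0,"z":36,"rx":0,"ry":0,"rz":0,"hand":55},{"x":0,"y":0,"z":25,"rx":0,"ry":0,"rz":0,"hand":55},{"x":0,"y":0,"z":15,"rx":0,"ry":0,"rz":0,"hand":55},{"x":0,"y":0,"z":0,"rx":0,"ry":0,"rz":0,"hand":0},{"x":0,"y":0,"z":0,"rx":0,"ry":0,"rz":0,"hand":0},{"x":0,"y":0,"z":0,"rx":0,"ry":0,"rz":0,"hand":0},{"x":0,"y":0,"z":0,"rx":0,"ry":0,"rz":0,"hand":0},{"x":0,"y":0,"z":0,"rx":0,"ry":0,"rz":0,"hand":0},{"x":0,"y":0,"z":0,"rx":0,"ry":0,"rz":0,"hand":0}]' 45;  python3 -m creep '[{"x":0,"y":0,"z":-20,"rx":0,"ry":0,"rz":0,"hand":0},{"x":0,"y":0,"z":-40,"rx":0,"ry":0,"rz":0,"hand":0},{"x":0,"y":0,"z":-45,"rx":0,"ry":0,"rz":0,"hand":0},{"x":0,"y":0,"z":-45,"rx":0,"ry":0,"rz":0,"hand":0},{"x":0,"y":0,"z":-40,"rx":0,"ry":0,"rz":0,"hand":0},{"x":0,"y":0,"z":-15,"rx":0,"ry":0,"rz":0,"hand":0},{"x":0,"y":0,"z":0,"rx":0,"ry":0,"rz":0,"hand":0}]'; python3 -c "
from h import *;lane(-100,100)"
```

```text
clock: 36.72
eef_pos: [445.5, -206.0, 11.1]
tcp_rot: [3.142, 0.005, -3.042]
contact_force: [-1.0, 0.4, 6.4]
opening: 0.252
grasp_force: 45.3
clock: 37.6
eef_pos: [444.3, -206.0, 215.4]
tcp_rot: [3.141, 0.004, -3.043]
contact_force: [-0.5, -0.1, -1.2]
opening: 0.25
grasp_force: 44.3
target [553.1  93.5 186.1] now [ 444.3 -206.   215.4] tool shift [-137.7  287.3   30. ] turn [ 0.005  -0.2051  0.0448] F [-0.5 -0.1 -1.2] T [ 0.01 -0.02  0.  ] open 0.25 q [-0.44  0.16  1.93  0.    1.05 -2.11] 37.6
```

```bash
python3 -m creep '[{"x":-10,"y":22,"z":0,"rx":0,"ry":0,"rz":0,"hand":0},{"x":-20,"y":42,"z":0,"rx":0,"ry":0,"rz":0,"hand":0},{"x":-22,"y":46,"z":0,"rx":0,"ry":0,"rz":0,"hand":0},{"x":-22,"y":46,"z":0,"rx":0,"ry":0,"rz":0,"hand":0},{"x":-22,"y":46,"z":0,"rx":0,"ry":0,"rz":0,"hand":0},{"x":-22,"y":46,"z":0,"rx":0,"ry":0,"rz":0,"hand":0},{"x":-20,"y":39,"z":0,"rx":0,"ry":0,"rz":0,"hand":0},{"x":0,"y":0,"z":0,"rx":0.005,"ry":-0.07,"rz":0.015,"hand":0},{"x":0,"y":0,"z":0,"rx":0,"ry":-0.07,"rz":0.015,"hand":0},{"x":0,"y":0,"z":0,"rx":0,"ry":-0.065,"rz":0.015,"hand":0},{"x":0,"y":0,"z":0,"rx":0,"ry":0,"rz":0,"hand":0},{"x":0,"y":0,"z":0,"rx":0,"ry":0,"rz":0,"hand":0}]'; python3 -c "
from h import *;lane(-100,10)"
```

```text
clock: 39.1
eef_pos: [552.8, 93.2, 214.8]
tcp_rot: [3.141, 0.206, -3.087]
contact_force: [1.2, -0.6, -1.5]
opening: 0.251
grasp_force: 44.5
target [571.7  94.5  98.1] now [552.8  93.2 214.8] tool shift [  5.3   0.2 118.2] turn [ 0.0006 -0.0038  0.0004] F [ 1.2 -0.6 -1.5] T [0.   0.14 0.01] open 0.251 q [ 0.18  0.17  1.94 -0.03  0.83 -1.43] 39.1
```

```bash
python3 -m creep '[{"x":5.3,"y":0.2,"z":30,"rx":0,"ry":-0.003,"rz":0,"hand":0},{"x":0,"y":0,"z":38,"rx":0,"ry":0,"rz":0,"hand":0},{"x":0,"y":0,"z":32,"rx":0,"ry":0,"rz":0,"hand":0},{"x":0,"y":0,"z":18,"rx":0,"ry":0,"rz":0,"hand":0},{"x":0,"y":0,"z":0,"rx":0,"ry":0,"rz":0,"hand":0}]' >/dev/null; python3 -c "
from h import *;lane(-100,0)"; python3 -m creep '[{"x":0,"y":0,"z":3,"rx":0,"ry":0,"rz":0,"hand":0},{"x":0,"y":0,"z":2,"rx":0,"ry":0,"rz":0,"hand":0},{"x":0,"y":0,"z":0,"rx":0,"ry":0,"rz":0,"hand":0}]' >/dev/null; python3 -c "
from h import *;lane(-100,0)"
```

```text
target [573.8  94.6  88.3] now [572.1  94.5  98. ] tool shift [0.3 0.  9.8] turn [ 0.0004 -0.0011  0.    ] F [-0.4  0.  -1.3] T [-0.01  0.13 -0.  ] open 0.254 q [ 0.18  0.36  1.99 -0.05  0.58 -1.41] 39.725
target [573.8  94.6  88.3] now [573.8  94.8  95.1] tool shift [ 1.4 -0.2  6.6] turn [0.0009 0.0027 0.0001] F [ 0.8  0.4 -0.3] T [-0.03  0.06  0.03] open 0.251 q [ 0.18  0.37  2.   -0.05  0.57 -1.41] 40.1
```

```bash
python3 -m creep '[{"x":0.7,"y":-0.2,"z":2,"rx":0,"ry":0,"rz":0,"hand":0},{"x":0,"y":0,"z":2,"rx":0,"ry":0,"rz":0,"hand":0},{"x":0,"y":0,"z":0,"rx":0,"ry":0,"rz":0,"hand":0}]' >/dev/null; python3 -c "
from h import *;lane(-100,0)"; python3 -m creep '[{"x":0,"y":0,"z":1.2,"rx":0,"ry":0,"rz":0,"hand":0},{"x":0,"y":0,"z":0,"rx":0,"ry":0,"rz":0,"hand":0}]' >/dev/null; python3 -c "
from h import *;lane(-100,0)"
```

```text
target [573.8  94.6  88.3] now [573.6  94.5  90.2] tool shift [0.2 0.1 1.9] turn [0.0008 0.0015 0.    ] F [-0.7  0.7 -1.2] T [-0.02  0.15 -0.  ] open 0.25 q [ 0.18  0.38  2.   -0.05  0.56 -1.41] 40.475
target [573.8  94.6  88.3] now [574.   94.6  89.2] tool shift [0.4 0.1 0.8] turn [0.0008 0.0018 0.0001] F [ 0.3 -0.8 -1.3] T [-0.06  0.12 -0.01] open 0.253 q [ 0.18  0.38  2.   -0.05  0.55 -1.41] 40.725
```

```bash
python3 -m creep '[{"x":0,"y":0,"z":0.8,"rx":0,"ry":0,"rz":0,"hand":0},{"x":0,"y":0,"z":0,"rx":0,"ry":0,"rz":0,"hand":0}]' >/dev/null; python3 -c "
from h import *;lane(-100,0)"; python3 -m creep '[{"x":0,"y":0,"z":0.8,"rx":0,"ry":0,"rz":0,"hand":0},{"x":0,"y":0,"z":0,"rx":0,"ry":0,"rz":0,"hand":0}]' >/dev/null; python3 -c "
from h import *;lane(-100,0)"
```

```text
target [573.8  94.6  88.3] now [574.   94.5  88.8] tool shift [0.3 0.1 0.5] turn [ 0.0007  0.0017 -0.    ] F [-4.4 -1.4  6.2] T [-0.14  0.39  0.  ] open 0.253 q [ 0.18  0.38  2.   -0.05  0.55 -1.41] 40.975
target [573.8  94.6  88.3] now [574.1  94.4  88.5] tool shift [0.3 0.3 0.2] turn [ 0.0006  0.0017 -0.0001] F [-6.7 -3.2 12.8] T [-0.21  0.65 -0.07] open 0.249 q [ 0.17  0.38  2.   -0.05  0.55 -1.41] 41.225
```

```bash
python3 -m creep '[{"x":0,"y":0,"z":-0.8,"rx":0,"ry":0,"rz":0,"hand":0},{"x":0,"y":0,"z":0,"rx":0,"ry":0,"rz":0,"hand":30},{"x":0,"y":0,"z":0,"rx":0,"ry":0,"rz":0,"hand":36},{"x":0,"y":0,"z":0,"rx":0,"ry":0,"rz":0,"hand":36},{"x":0,"y":0,"z":0,"rx":0,"ry":0,"rz":0,"hand":36},{"x":0,"y":0,"z":-10,"rx":0,"ry":0,"rz":0,"hand":40},{"x":0,"y":0,"z":-30,"rx":0,"ry":0,"rz":0,"hand":40},{"x":0,"y":0,"z":-40,"rx":0,"ry":0,"rz":0,"hand":50},{"x":0,"y":0,"z":-40,"rx":0,"ry":0,"rz":0,"hand":55},{"x":0,"y":0,"z":-40,"rx":0,"ry":0,"rz":0,"hand":55},{"x":0,"y":0,"z":-20,"rx":0,"ry":0,"rz":0,"hand":55},{"x":0,"y":0,"z":0,"rx":0,"ry":0.07,"rz":0,"hand":55},{"x":0,"y":0,"z":0,"rx":0,"ry":0.07,"rz":0,"hand":55},{"x":0,"y":40,"z":0,"rx":0,"ry":0.068,"rz":0,"hand":55},{"x":0,"y":55,"z":0,"rx":0,"ry":0,"rz":0,"hand":55},{"x":10,"y":0,"z":0,"rx":0,"ry":0,"rz":0,"hand":55},{"x":0,"y":0,"z":0,"rx":0,"ry":0,"rz":0,"hand":55}]'; python3 - <<'E'
from h import *
snap("wrist","w11")
E
```

```text
clock: 43.35
eef_pos: [520.4, 186.5, 264.7]
tcp_rot: [3.141, 0.003, -3.086]
contact_force: [-0.7, 0.0, 0.1]
opening: 0.645
grasp_force: 0.0
```

View pics/w11.png

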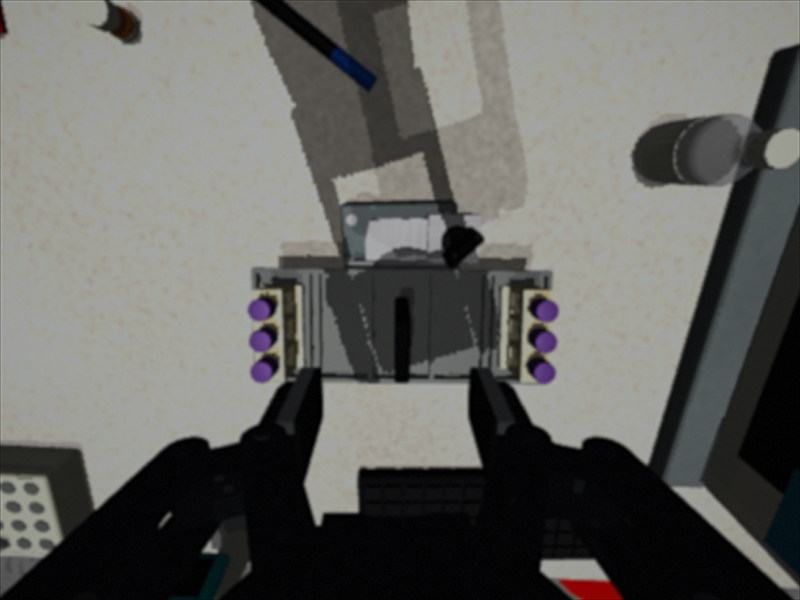

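Both racks stand upright in the outer lanes, with caps at (260,310–372) and (545,310–372). The carriage is against the stop and clamped, and the gel bottle is standing at (710,150).

```bash
python3 -c "
from rig import *;print(sign_off())"
```

```text
the job is handed in; nothing more can be done
None
```

I slid the carriage home against the stop and clamped it with the knob at its end stop, then set the only two filled racks I found upright in lanes 1 and 4. I left the empty rack on the bench, the gel bottle is standing, and I handed the job in at about 43 s; no verdict was returned.

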